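# Change the lift-off door of the instrument dryer

## Task

Change the sloping door of the instrument drying cabinet: squeeze the two finger plates of the door that is on it, so that its sprung hinge pin draws back, lift it off and lay it flat in the grey wash basket. Then take the clean door from the worktop by its finger plates in the same way, drop it into the cabinet's hinge lugs and let go, so that it lies flat on the slope with its pin sprung fully out into the hole. Do not let a door fall, and do not push about or knock over the two bottles on the worktop.

Things in the scene. Friction and masses are not known exactly. Their poses are not given: they have to be found in the camera images.
- cabinet: White benchtop instrument drying cabinet, fixed, 170 deep (x) x 212 wide (y) x 283 mm high. Origin: centre of its underside, on the worktop; its front faces its own -x. The front is a slope rising to the back. Over the slope's upper end hangs the cabinet's head.
- head_edge (a point): Middle of the lower front edge of the cabinet's head (axes of the cabinet), 195 mm above the worktop. The head's front rises 88 mm straight up from here, 212 mm wide. A tool pointing straight down at the finger plates of a seated door would hit it; one square to the slope clears it. A door must move about 50 mm square out of the slope to come from under it.
- door_seat: Sloping seat of the door, part of the cabinet. Origin and axes are those of the door when home: x up the slope, away from the robot; y left; z square out of the slope, leaning 35 deg from vertical towards the cabinet's front. The rim the door lies on is at z = 0. A lip 6 mm high stands at x = -81 mm. A door goes on and off along z, pin drawn back, with 3 mm play to each side.
- left_lug (a point): Left hinge lug, for the door's fixed stub: middle of its slot on the hinge line (x = 33, y = 91, z = 9 mm in the seat; axes of the seat). The lug spans y = 85 to 100 mm of the seat; the slot is 14 mm wide in x, open outwards (+z), its mouth flared to 25 mm at z = 26 mm, the lug's inner edge sloped back 5 mm there.
- right_lug (a point): Right hinge lug, for the sprung pin: middle of its hole on the hinge line (x = 33, y = -90, z = 9 mm in the seat; axes of the seat). The lug spans y = -85 to -95 mm of the seat; the hole goes through it along y, 18 mm wide in x and 13 mm in z. Its top is at z = 26 mm, the inner edge sloped back 5 mm there.
- door_used_grip (a point): Grip point of the door on the cabinet: 34 mm straight above the door's origin (underside). Axes of the door: x towards its hinge line, y left, z out of the panel. Two upright finger plates, 24 mm long in x, 5 mm thick, tops at 49 mm: the left one fixed, outer face at y = 12 mm; the right one on the pin, outer face at y = -24 mm, -12 mm when squeezed. Squeeze across y with 30 N or more.
- door_clean_grip (a point): Grip point of the clean door: 34 mm above the door's origin, between its finger plates, as on the used door; axes of the door.
- pin_used_tip (a point): Tip of the used door's sprung hinge pin (axes of the door), 8 mm thick, on the hinge line (x = 33 mm, 9 mm above the underside): at y = -94 mm when out, level with the panel's edge (y = -82 mm) when squeezed to the stop. At the other end of the hinge line a fixed stub, 8 mm thick, reaches y = 94 mm.
- pin_clean_tip (a point): Tip of the clean door's sprung hinge pin (axes of the door); same sizes as on the used door.
- pin_used (a joint): How far the used door's pin is drawn back: 0 = sprung fully out, 0.012 m = squeezed to the stop. The spring pushes with 3 N at 0 and 8 N at the stop.
- pin_clean (a joint): How far the clean door's pin is drawn back: 0 = sprung fully out, 0.012 m = squeezed to the stop. The same spring.
- basket_floor (a point): Middle of the inner floor, 2 mm above the worktop, of the empty grey slotted wash basket (loose, 0.35 kg), right of the cabinet. Axes of the basket: inside 156 (x) x 256 mm (y), outside 213 x 313 mm, rim 65 mm high. Its long y axis points roughly along the world's x. A door lies flat in it with the door's y along the basket's y, either way round.
- saline_bottle: Bystander: clear bottle standing upright to the left of the cabinet, between it and the clean door, 67 mm across, 148 mm high. Origin: centre of its underside.
- lying_bottle2: Bystander: bottle lying on its side in front of the cabinet, 60 x 118 x 60 mm. Origin: under its middle, on the worktop.
- door_used: The used door, on the cabinet at the start. Origin: on its underside, straight below its grip point; axes of the door. Grey panel 164 mm wide (y = -82 to 82), x = -75 to 40 mm, 4 mm thick, about 0.24 kg in all, small dark window near the edge away from the hinge line. Hinge tubes 13 mm thick lie at x = 26 to 40 mm; beside the finger plates the panel is bare.
- door_clean: The clean door, a copy of the used one; origin and axes as there. Lies underside down on the worktop, left of the cabinet.

How it is judged:
On the way, in this order (a step that is already met when the one before it is completed fails the run):
1. the used door's pin is drawn back while the door is still in its seat (value of joint pin_used above 0.009 m and z of door_used_grip in the frame of door_seat below 0.042 m and distance between door_used_grip and door_seat below 0.045 m), for 0.1 s.
2. the used door lies flat in the wash basket (horizontal distance between door_used_grip and basket_floor below 0.06 m and height (world z) of door_used_grip below 0.05 m and angle between door_used_grip's own z axis and vertical below 0.2 rad), for 0.2 s.
At the end, for the whole second after the job is handed in: Clean door flat on the seat (7 mm along the slope, 3 mm in height, 0.06 rad), pin drawn back under 2.5 mm and at least 3.5 mm into the right lug; used door flat (0.2 rad) on the basket's floor, grip point within 60 mm of its middle (all of step 2 and x of door_clean_grip in the frame of door_seat between -0.007 and 0.007 m and z of door_clean_grip in the frame of door_seat between 0.031 and 0.037 m and angle between the z axis of door_clean_grip and the z axis of door_seat, either way round below 0.06 rad and value of joint pin_clean below 0.0025 m and y of pin_clean_tip in the frame of door_seat between -0.099 and -0.0885 m); the robot touches nothing.
It fails at once if a bystander bottle is pushed more than 50 mm or knocked over (distance of any of saline_bottle, lying_bottle2 from where it was at the start of the episode above 0.05 m or angle between saline_bottle's own z axis and vertical above 0.5 rad).
It fails at once if the used door is let go in mid-air (contact force between the fingers and door_used below 0.05 N and height (world z) of door_used_grip above 0.11 m and z of door_used_grip in the frame of door_seat above 0.06 m).
It fails at once if the clean door is let go in mid-air (contact force between the fingers and door_clean below 0.05 N and height (world z) of door_clean_grip above 0.11 m and z of door_clean_grip in the frame of door_seat above 0.06 m).
It also fails if it takes over 61 s, if anything falls off the work surface, if the arm or the gripper's body presses on something with over 40 N, if the wrist force passes 120 N, or if a joint passes its speed limit or range.

## Robot

A 6-joint arm with a two-finger parallel gripper is mounted at the origin on a cart in front of the work surface, level with it; the furniture and walls round the work are solid. World frame = base frame: x ahead of the robot, y to its left, z up, the work surface at z = 0. Lengths are in m, angles in rad, forces in N, time in s.
With the tool pointing down it reaches from about 0.35 to 0.925 m from the base axis. Payload 6.4 kg.
Tool frame: the origin (TCP) lies midway between the tips of the shut fingers; the grasp point (between the pads) lies 19 mm behind it; z points along the fingers, y is the direction in which the jaws open and shut (so a half turn about z gives the same grasp; the last joint's range is limited). The gripper opens to 85 mm and grips with 20 to 120 N. Pads are 22 mm wide; open, the fingers measure 114 mm over their backs; the gripper's body (76 mm by 85 mm) begins 54 mm behind the grasp point. The pads swing forward as they close: fully open they stand 13 mm farther back than shut.
Start: joints at [-1.335, 0.245, 1.558, -0, 1.339, -0.174], TCP at [0.259, -0.596, 0.231] pointing down, gripper open.
Joint ranges: [-3.13, 3.13], [-1.02, 2.26], [0.13, 2.54], [-0.95, 4.09], [0.21, 2.88], [-2.74, 2.74]. Speed limits (rad/s): [2.57, 2.57, 3.14, 3.14, 3.14, 3.14].

## Interface

Orientations are given as a unit quaternion [x, y, z, w].
In Python, from cell import * gives the robot as it stands. The module is installed in compiled form; this text tells all that it offers.
- The arm moves only by the shell command python3 -m handwheel 'ROWS' [FORCE]. ROWS is JSON, a list of rows, each a list of 7 numbers: the turn, a rotation vector about the tool's x, y, z normalised to -1 to 1, where 1 is 0.08 rad, then the shift along the tool's x, y, z normalised to -1 to 1, where 1 is 0.03 m, then the finger opening in mm, from 0 to 85.4. In form: [[ax, ay, az, dx, dy, dz, claw], ...]. A call has 1 to 8 rows; each row shifts and turns the pose as measured when the row begins, along the tool's axes as they then stand; what a row does not reach is not made up. A row lasts 1/12 s, in which the tool goes at most 41.7 mm and 7.16 degrees, less where a joint would pass 70% of its speed; a pose out of reach is approached as far as the arm can. A call with a number of a shift or a turn outside -1 to 1 is refused whole. A call with a gripper value outside its range is refused whole. The fingers move at their own pace and stop on an object; FORCE is the grip in N (left out, the last holds). Time passes only in rows, so rows that do not move let the fingers close. It gives the time, the measured TCP pose, the force and the opening at its end, in the units of the state.
- observe(): the state, without advancing time (a new reading comes with each control period).
- get_image(name): name is "scene" or "top" or "wrist"; returns a dict with "img" (400x640x3 uint8, red, green, blue), "K" (3x3 intrinsics, pixels), "dist_coeffs" ([k1, k2, p1, p2, k3] as OpenCV has them; the pictures are not rectified), "rvec" (rotation vector, rad) and "tvec" (3), from world to camera coordinates, as OpenCV has them. Camera axes: x right, y down, z forward; pixel columns grow to the right and rows downward; lengths in m; the calibration is good to about 2 mm. A picture is of the moment at which its call begins. There is no depth.
- job_done(): hands the job in, once; it reports no verdict.
The state is a dict: "time": time; "joints": joint angles; "joint_vel": joint speeds; "effort": joint torques, N m; "tool_pos": TCP position; "ee_rot": TCP orientation; "wrist_force": force on the tool from outside, world axes, zero at the start; "wrist_torque": the same for the moment, N m; "width": finger opening in m.
Only numpy, scipy, OpenCV 4.12 (cv2) and the standard library are available. Lean on these libraries where they do the work, as an engineer would, in place of code of your own. Each camera call takes 0.05 s, during which the arm holds its last target.

## Working session

There is one attempt and no reset: what is moved stays moved. The work goes in short steps, Python scripts to look and compute and a shell command to move; the robot and the scene stay as the last step left them, time stands still between calls to the robot, and variables do not carry over. Pictures are saved under pics/ and viewed, and the job is handed in when it is done.

```bash
mkdir -p pics; ls; python3 - <<'E'
from cell import *
import cv2
for n in ["scene","top","wrist"]:
    d=get_image(n); cv2.imwrite(f"pics/{n}0.png",d["img"][:,:,::-1]); print(n,d["K"],d["dist_coeffs"],d["rvec"],d["tvec"])
print(observe())
E
```

```text
pics
scene [[385.35574401   0.         313.41461198]
 [  0.         385.35574401 199.49387256]
 [  0.           0.           1.        ]] [-0.00343924  0.          0.          0.          0.        ] [ 0.78628503 -2.60549403  1.08123058] [0.36349597 0.31836412 0.86151866]
top [[505.67167822   0.         314.22060024]
 [  0.         505.67167822 195.89490027]
 [  0.           0.           1.        ]] [-0.05929448  0.          0.          0.          0.        ] [ 2.17635575 -2.13684384  0.14324252] [-0.07629144  0.51105062  1.73240755]
wrist [[335.91665473   0.         327.52356002]
 [  0.         335.91665473 198.11996557]
 [  0.           0.           1.        ]] [-0.0597454  0.         0.         0.         0.       ] [-2.39945508  1.57414885  0.25022101] [-0.64966283 -0.04071256  0.37918366]
{'time': 0.15, 'joints': array([-1.33509042e+00,  2.45687839e-01,  1.55871843e+00,  1.40168412e-05,
        1.33866548e+00, -1.74085215e-01]), 'joint_vel': array([-0.00027232, -0.00271891, -0.00297495, -0.0003994 ,  0.00035651,
       -0.00132803]), 'effort': array([-1.96114652e-04, -4.29991651e+01, -3.26550364e+01, -1.78277269e-04,
        3.57301127e-03,  6.09664852e-06]), 'tool_pos': array([ 0.25889141, -0.59576869,  0.23041995]), 'ee_rot': array([ 9.79082301e-01,  2.03463269e-01, -1.59660889e-05, -7.39406296e-04]), 'wrist_force': array([ 1.01732045,  0.12864019, -0.11188158]), 'wrist_torque': array([ 0.03776073, -0.03794772, -0.01201929]), 'width': 0.0855456241824742}
```

View pics/scene0.png

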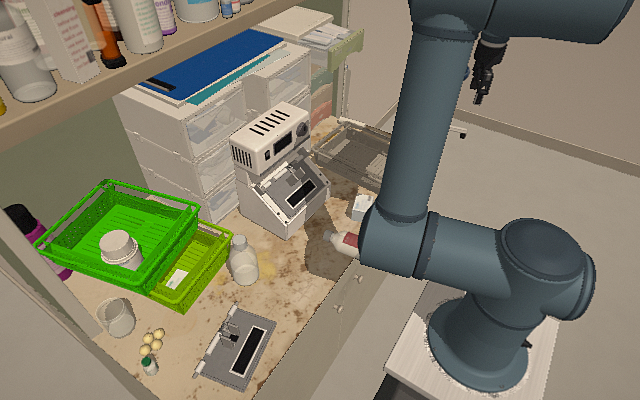

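View pics/top0.png

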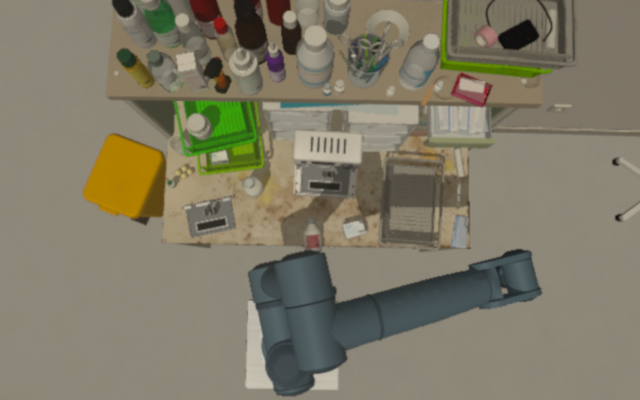

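View pics/wrist0.png

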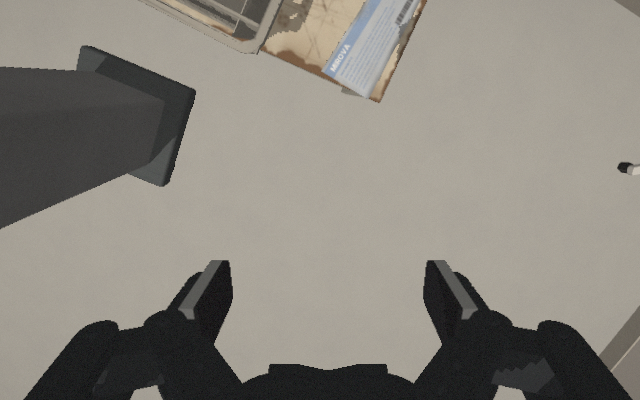

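The top view shows the cabinet at about (325,165), the clean door at (211,216), the basket at (412,198), the saline bottle at (252,186) and the lying bottle at (313,235). The scene view shows the seated door at (293,188) and the clean door at (240,345). Next I'll zoom in.

```bash
cat > h.py <<'E'
from cell import *
import cv2, numpy as np
from scipy.spatial.transform import Rotation as R
def cam(n):
    d=get_image(n); return d
def ray(d,uv):
    p=cv2.undistortPoints(np.array([[uv]],float),d["K"],np.array(d["dist_coeffs"]))[0,0]
    Rm=cv2.Rodrigues(np.array(d["rvec"]))[0]; t=np.array(d["tvec"]).ravel()
    c=-Rm.T@t; v=Rm.T@np.array([p[0],p[1],1]); return c,v/np.linalg.norm(v)
def onz(d,uv,z):
    c,v=ray(d,uv); return c+v*(z-c[2])/v[2]
def tri(rays):
    A=np.zeros((3,3));b=np.zeros(3)
    for c,v in rays:
        M=np.eye(3)-np.outer(v,v);A+=M;b+=M@c
    x=np.linalg.solve(A,b); return x,[np.linalg.norm((np.eye(3)-np.outer(v,v))@(x-c)) for c,v in rays]
def proj(d,P):
    return cv2.projectPoints(np.array(P,float).reshape(-1,1,3),np.array(d["rvec"]),np.array(d["tvec"]),d["K"],np.array(d["dist_coeffs"]))[0][:,0]
def crop(d,x0,y0,x1,y1,s,fn):
    im=cv2.resize(d["img"][y0:y1,x0:x1,::-1],None,fx=s,fy=s,interpolation=cv2.INTER_CUBIC); cv2.imwrite(fn,im)
E
python3 - <<'E'
from h import *
d=cam("top"); crop(d,280,120,370,210,6,"pics/t_cab.png"); crop(d,170,180,250,250,7,"pics/t_clean.png");crop(d,370,140,480,255,5,"pics/t_bas.png")
s=cam("scene"); crop(s,215,90,345,245,3.8,"pics/s_cab.png"); crop(s,180,290,290,395,5,"pics/s_clean.png")
for uv in [(412,198),(211,216),(325,180)]: print(onz(d,uv,0.0))
E
```

```text
[ 0.51558559 -0.41587406  0.        ]
[0.43797791 0.29752508 0.        ]
[ 0.57462148 -0.10448331  0.        ]
```

View pics/t_cab.png

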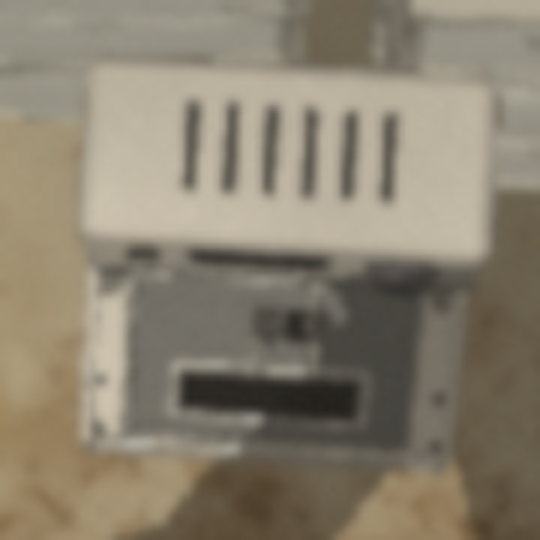

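View pics/t_clean.png

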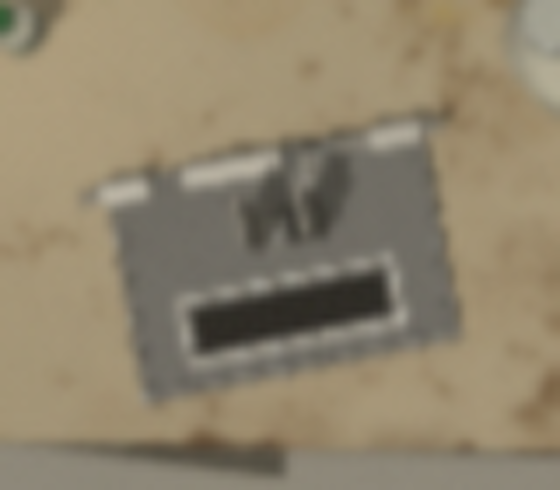

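View pics/t_bas.png

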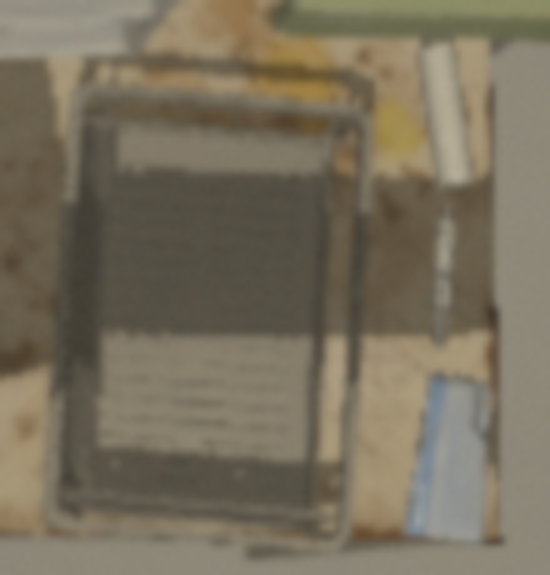

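View pics/s_cab.png

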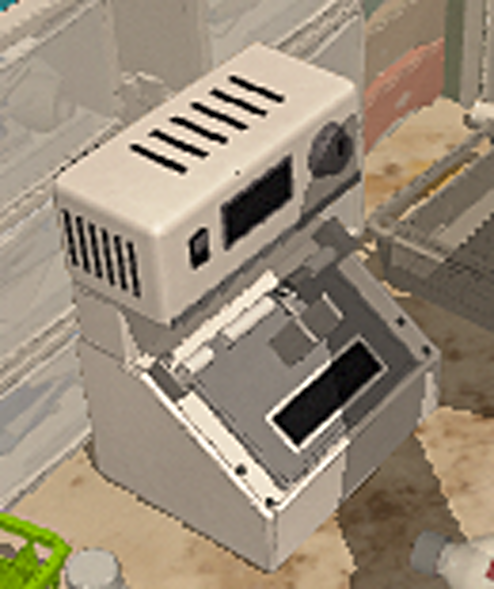

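View pics/s_clean.png

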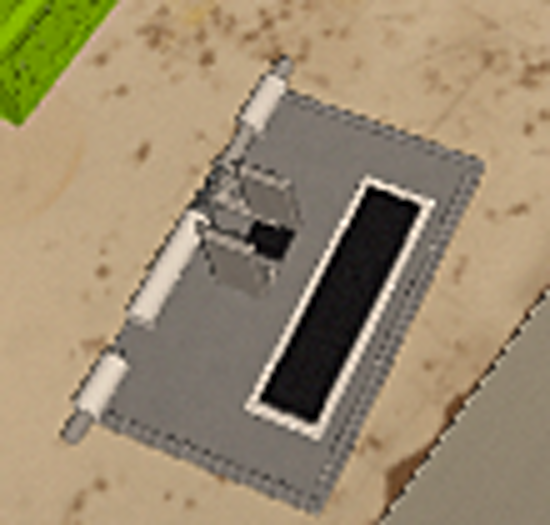

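```bash
python3 - <<'E'
from h import *
d=cam("top"); s=cam("scene"); w=cam("wrist"); o=observe()
T=lambda x,y:(280+x/6,120+y/6); S=lambda x,y:(215+x/3.8,90+y/3.8); C=lambda x,y:(170+x/7,180+y/7); Q=lambda x,y:(180+x/5,290+y/5); B=lambda x,y:(370+x/5,140+y/5)
print("head corners top",[onz(d,T(*p),.283).round(4) for p in [(85,238),(490,262),(92,68),(492,85)]])
print("head FL scene lower",onz(s,S(165,325),.195).round(4), "upper",onz(s,S(155,232),.283).round(4), "bottomFL", onz(s,S(272,570),0).round(4))
def two(n,a,b): x,e=tri([ray(d,a),ray(s,b)]); print(n,x.round(4),np.round(e,4)); return x
# window dark corners used: FL near, FR, BL, BR  (F = toward robot)
two("used win nearL",T(178,412),S(295,447)); two("used win nearR",T(360,420),S(385,367)); two("used win farL",T(182,374),S(275,412)); two("used win farR",T(362,380),S(360,338))
two("headFL",T(85,238),S(155,232))
print("clean corners")
for n,a,b in [("nearL",(148,402),(318,510)),("nearR",(460,337),(483,165)),("stubL",(88,198),(72,437)),("pinR",(442,115),(283,62)),("wnearL",(195,357),(320,437)),("wnearR",(402,312),(432,203)),("wfarL",(182,300),(250,408)),("wfarR",(388,258),(370,182)),("plateLtop",None,None)]:
    if a: two(n,C(*a),Q(*b)); print(onz(d,C(*a),.004).round(4),onz(s,Q(*b),.004).round(4))
print("basket rim",[onz(d,B(*p),.065).round(4) for p in [(80,85),(370,95),(50,525),(345,545)]])
print("bottles",onz(d,(252,186),.14),onz(d,(313,235),.03))
Rt=R.from_quat(o['ee_rot']).as_matrix(); print(Rt.round(3))
Rm=cv2.Rodrigues(np.array(w["rvec"]))[0]; c=-Rm.T@np.array(w["tvec"]).ravel(); print("cam in tool",(Rt.T@(c-o['tool_pos'])).round(4)); print("cam axes in tool",(Rt.T@Rm.T).round(3))
E
```

```text
head corners top [array([ 0.5892, -0.0037,  0.283 ]), array([ 0.5809, -0.2078,  0.283 ]), array([ 0.6772, -0.0051,  0.283 ]), array([ 0.6724, -0.2084,  0.283 ])]
head FL scene lower [ 0.6035 -0.0038  0.195 ] upper [0.5923 0.0065 0.283 ] bottomFL [ 0.5241 -0.      0.    ]
used win nearL [ 0.533  -0.0496  0.0804] [0.0025 0.0025]
used win nearR [ 0.5281 -0.1542  0.0798] [0.0001 0.0001]
used win farL [ 0.551  -0.0516  0.1038] [0.0024 0.0024]
used win farR [ 0.549  -0.1536  0.0988] [0.0009 0.0009]
headFL [ 0.594  -0.001   0.2768] [0.0041 0.0041]
clean corners
nearL [ 0.3623  0.3664 -0.0029] [0.0018 0.0018]
[0.3606 0.3637 0.004 ] [0.3617 0.3686 0.004 ]
nearR [ 0.398   0.2092 -0.0026] [0.0013 0.0013]
[0.3964 0.2075 0.004 ] [0.3968 0.2123 0.004 ]
stubL [0.465  0.4014 0.0009] [0.0021 0.0021]
[0.4631 0.3992 0.004 ] [0.4654 0.4031 0.004 ]
pinR [0.5097 0.2217 0.0007] [0.0005 0.0005]
[0.5089 0.2209 0.004 ] [0.5085 0.2232 0.004 ]
wnearL [ 0.3842  0.3437 -0.0085] [0.0002 0.0002]
[0.3837 0.341  0.004 ] [0.3798 0.3462 0.004 ]
wnearR [ 0.4081  0.2379 -0.0026] [0.0009 0.0009]
[0.4084 0.2373 0.004 ] [0.4049 0.2397 0.004 ]
wfarL [ 0.4138  0.3513 -0.0035] [0.0011 0.0011]
[0.4123 0.3489 0.004 ] [0.4119 0.3535 0.004 ]
wfarR [4.360e-01 2.461e-01 4.000e-04] [0.0002 0.0002]
[0.4356 0.2454 0.004 ] [0.4347 0.2474 0.004 ]
basket rim [array([ 0.649 , -0.3134,  0.065 ]), array([ 0.6461, -0.5161,  0.065 ]), array([ 0.3444, -0.293 ,  0.065 ]), array([ 0.3341, -0.4944,  0.065 ])]
bottles [0.52750629 0.13849354 0.14      ] [ 0.37611258 -0.06515479  0.03      ]
[[ 0.917  0.398 -0.   ]
 [ 0.398 -0.917  0.   ]
 [ 0.    -0.    -1.   ]]
cam in tool [ 0.0778  0.0004 -0.1421]
cam axes in tool [[-0.    -0.951 -0.309]
 [ 1.    -0.     0.   ]
 [-0.    -0.309  0.951]]
```

```bash
cat >> h.py <<'E'
def seatR(yaw,tilt=np.deg2rad(35)):
    # door axes columns x,y,z ; tilt: door x rises by tilt
    return R.from_euler('ZY',[yaw,-tilt]).as_matrix()
def toolR(D): return np.column_stack([-D[:,0],D[:,1],-D[:,2]])
def plan(p1,R1,n=None,claw=85,p0=None,R0=None,show=True):
    o=observe()
    p0=o['tool_pos'] if p0 is None else np.array(p0); R0=R.from_quat(o['ee_rot']).as_matrix() if R0 is None else R0
    rv=R.from_matrix(R0.T@R1).as_rotvec(); d=np.array(p1)-p0
    m=max(np.linalg.norm(rv)/.08,np.linalg.norm(d)/.03); n=n or int(np.ceil(m/.98))
    print("n",n,"dist mm",np.round(d*1000,1),"rot deg",np.round(np.rad2deg(rv),1), "tool-mm",np.round(R0.T@d*1000,1))
    rows=[]
    for i in range(n):
        Ri=R0@R.from_rotvec(rv*i/n).as_matrix()
        rows.append([round(float(v),2)+0 for v in np.r_[rv/n/.08,Ri.T@d/n/.03]]+[claw])
    if show:
        for i in range(0,n,8): print(str(rows[i:i+8]).replace(' ',''))
def st():
    o=observe(); print(round(o['time'],2),o['tool_pos'].round(4),"q",np.round(o['joints'],2),"F",np.round(o['wrist_force'],1),"w",round(o['width']*1000,1))
E
python3 - <<'E'
from h import *
plan([.42,-.11,.30],toolR(seatR(np.deg2rad(-2.3),0)))
E
```

```text
n 35 dist mm [161.  486.1  68.9] rot deg [  -0.    -0.  -154.2] tool-mm [ 341.4 -381.7  -68.8]
[[0.0,0.0,-0.96,0.33,-0.36,-0.07,85],[0.0,0.0,-0.96,0.35,-0.34,-0.07,85],[0.0,0.0,-0.96,0.38,-0.31,-0.07,85],[0.0,0.0,-0.96,0.4,-0.28,-0.07,85],[0.0,0.0,-0.96,0.42,-0.25,-0.07,85],[0.0,0.0,-0.96,0.44,-0.22,-0.07,85],[0.0,0.0,-0.96,0.45,-0.18,-0.07,85],[0.0,0.0,-0.96,0.47,-0.15,-0.07,85]]
[[0.0,0.0,-0.96,0.48,-0.11,-0.07,85],[0.0,0.0,-0.96,0.48,-0.07,-0.07,85],[0.0,0.0,-0.96,0.49,-0.04,-0.07,85],[0.0,0.0,-0.96,0.49,0.0,-0.07,85],[0.0,0.0,-0.96,0.49,0.04,-0.07,85],[0.0,0.0,-0.96,0.48,0.08,-0.07,85],[0.0,0.0,-0.96,0.47,0.11,-0.07,85],[0.0,0.0,-0.96,0.46,0.15,-0.07,85]]
[[0.0,0.0,-0.96,0.45,0.19,-0.07,85],[0.0,0.0,-0.96,0.44,0.22,-0.07,85],[0.0,0.0,-0.96,0.42,0.25,-0.07,85],[0.0,0.0,-0.96,0.4,0.28,-0.07,85],[0.0,0.0,-0.96,0.37,0.31,-0.07,85],[0.0,0.0,-0.96,0.35,0.34,-0.07,85],[0.0,0.0,-0.96,0.32,0.37,-0.07,85],[0.0,0.0,-0.96,0.29,0.39,-0.07,85]]
[[0.0,0.0,-0.96,0.26,0.41,-0.07,85],[0.0,0.0,-0.96,0.23,0.43,-0.07,85],[0.0,0.0,-0.96,0.2,0.45,-0.07,85],[0.0,0.0,-0.96,0.16,0.46,-0.07,85],[0.0,0.0,-0.96,0.12,0.47,-0.07,85],[0.0,0.0,-0.96,0.09,0.48,-0.07,85],[0.0,0.0,-0.96,0.05,0.49,-0.07,85],[0.0,0.0,-0.96,0.01,0.49,-0.07,85]]
[[0.0,0.0,-0.96,-0.02,0.49,-0.07,85],[0.0,0.0,-0.96,-0.06,0.48,-0.07,85],[0.0,0.0,-0.96,-0.1,0.48,-0.07,85]]
```

```bash
python3 -m handwheel '[[0,0,-1,0.33,-0.36,-0.1,85],[0,0,-1,0.35,-0.34,-0.1,85],[0,0,-1,0.38,-0.31,-0.1,85],[0,0,-1,0.4,-0.28,-0.1,85],[0,0,-1,0.42,-0.25,-0.1,85],[0,0,-1,0.44,-0.22,-0.1,85],[0,0,-1,0.45,-0.18,-0.1,85],[0,0,-1,0.47,-0.15,-0.1,85]]' 40; python3 - <<'E'
from h import *
st()
plan([.42,-.11,.30],toolR(seatR(np.deg2rad(-2.3),0)),show=False)
E
```

```text
time: 1.07
tool_pos: [0.293, -0.481, 0.2547]
ee_rot: [0.859, 0.512, 0.0, -0.001]
wrist_force: [0.7, 0.2, -0.5]
width: 0.0851
1.07 [ 0.293  -0.481   0.2547] q [-1.22  0.02  1.76 -0.    1.36 -0.73] F [ 0.7  0.2 -0.5] w 85.1
n 26 dist mm [127.  371.   45.3] rot deg [ 0.000e+00 -1.000e-01 -1.161e+02] tool-mm [386.8 -64.5 -44.8]
```

```bash
python3 -m handwheel '[[0,0,-1,0.49,-0.08,-0.06,85],[0,0,-1,0.49,-0.04,-0.06,85],[0,0,-1,0.5,0,-0.06,85],[0,0,-1,0.5,0.04,-0.06,85],[0,0,-1,0.49,0.08,-0.06,85],[0,0,-1,0.48,0.12,-0.06,85],[0,0,-1,0.47,0.16,-0.06,85],[0,0,-1,0.46,0.2,-0.06,85]]'
python3 -m handwheel '[[0,0,-1,0.44,0.22,-0.06,85],[0,0,-1,0.42,0.25,-0.06,85],[0,0,-1,0.4,0.28,-0.06,85],[0,0,-1,0.37,0.31,-0.06,85],[0,0,-1,0.35,0.34,-0.06,85],[0,0,-1,0.32,0.37,-0.06,85],[0,0,-1,0.29,0.39,-0.06,85],[0,0,-1,0.26,0.41,-0.06,85]]'
python3 - <<'E'
from h import *
st()
D=seatR(np.deg2rad(-2.3)); P0=np.array([.5804,-.1039,.1127])
plan([.42,-.11,.30],toolR(seatR(np.deg2rad(-2.3),0)))
print("then")
plan(P0+D@[0,0,.135],toolR(D),p0=[.42,-.11,.30],R0=toolR(seatR(np.deg2rad(-2.3),0)))
E
```

```text
time: 1.73
tool_pos: [0.3323, -0.362, 0.2711]
ee_rot: [0.642, 0.767, -0.0, 0.0]
wrist_force: [-0.0, -0.0, 0.1]
width: 0.0851
time: 2.4
tool_pos: [0.3637, -0.243, 0.2871]
ee_rot: [0.352, 0.936, -0.001, 0.002]
wrist_force: [-0.2, 0.2, 0.6]
width: 0.0852
2.4 [ 0.3637 -0.243   0.2871] q [-0.85 -0.33  2.01 -0.    1.45 -1.7 ] F [-0.2  0.2  0.6] w 85.2
n 9 dist mm [ 56.3 133.   12.9] rot deg [ -0.1   0.2 -39. ] tool-mm [ 45.4 137.1 -13.2]
[[0.0,0.0,-0.94,0.17,0.51,-0.05,85],[0.0,0.0,-0.94,0.13,0.52,-0.05,85],[0.0,0.0,-0.94,0.09,0.53,-0.05,85],[0.0,0.0,-0.94,0.05,0.53,-0.05,85],[0.0,0.0,-0.94,0.01,0.53,-0.05,85],[0.0,0.0,-0.94,-0.03,0.53,-0.05,85],[0.0,0.0,-0.94,-0.07,0.53,-0.05,85],[0.0,0.0,-0.94,-0.11,0.52,-0.05,85]]
[[0.0,0.0,-0.94,-0.15,0.51,-0.05,85]]
then
n 8 dist mm [ 83.    9.2 -76.7] rot deg [ -0. -35.  -0.] tool-mm [-82.6  12.5  76.7]
[[0.0,-0.95,0.0,-0.34,0.05,0.32,85],[0.0,-0.95,0.0,-0.32,0.05,0.34,85],[0.0,-0.95,0.0,-0.29,0.05,0.37,85],[0.0,-0.95,0.0,-0.26,0.05,0.39,85],[0.0,-0.95,0.0,-0.23,0.05,0.41,85],[0.0,-0.95,0.0,-0.2,0.05,0.42,85],[0.0,-0.95,0.0,-0.17,0.05,0.44,85],[0.0,-0.95,0.0,-0.13,0.05,0.45,85]]
```

```bash
python3 -m handwheel '[[0,0,-0.94,0.17,0.51,-0.05,85],[0,0,-0.94,0.13,0.52,-0.05,85],[0,0,-0.94,0.09,0.53,-0.05,85],[0,0,-0.94,0.05,0.53,-0.05,85],[0,0,-0.94,0.01,0.53,-0.05,85],[0,0,-0.94,-0.03,0.53,-0.05,85],[0,0,-0.94,-0.07,0.53,-0.05,85],[0,0,-0.94,-0.11,0.52,-0.05,85]]'
python3 -m handwheel '[[0,-0.95,-0.5,-0.45,0.3,0.32,85],[0,-0.95,-0.4,-0.35,0.3,0.34,85],[0,-0.95,0,-0.29,0.05,0.37,85],[0,-0.95,0,-0.26,0.05,0.39,85],[0,-0.95,0,-0.23,0.05,0.41,85],[0,-0.95,0,-0.2,0.05,0.42,85],[0,-0.95,0,-0.17,0.05,0.44,85],[0,-0.95,0,-0.13,0.05,0.45,85]]'
python3 - <<'E'
from h import *
st()
D=seatR(np.deg2rad(-2.3)); P0=np.array([.5804,-.1039,.1127])
plan(P0+D@[0,0,.135],toolR(D))
w=cam("wrist"); crop(w,0,0,640,400,1.25,"pics/w1.png")
E
```

```text
time: 3.07
tool_pos: [0.4133, -0.1182, 0.3009]
ee_rot: [0.044, 0.999, -0.003, 0.003]
wrist_force: [-0.3, -0.2, 0.4]
width: 0.085
time: 3.73
tool_pos: [0.5103, -0.0912, 0.2315]
ee_rot: [-0.001, 0.947, -0.011, 0.321]
wrist_force: [1.1, -0.4, -0.8]
width: 0.0852
3.73 [ 0.5103 -0.0912  0.2315] q [-0.55 -0.45  2.29  0.45  0.76 -2.37] F [ 1.1 -0.4 -0.8] w 85.2
n 1 dist mm [-7.2 -9.5 -8.3] rot deg [0.2 2.5 2.3] tool-mm [10.8 -9.4  2.3]
[[0.05,0.54,0.5,0.36,-0.31,0.08,85]]
```

View pics/w1.png

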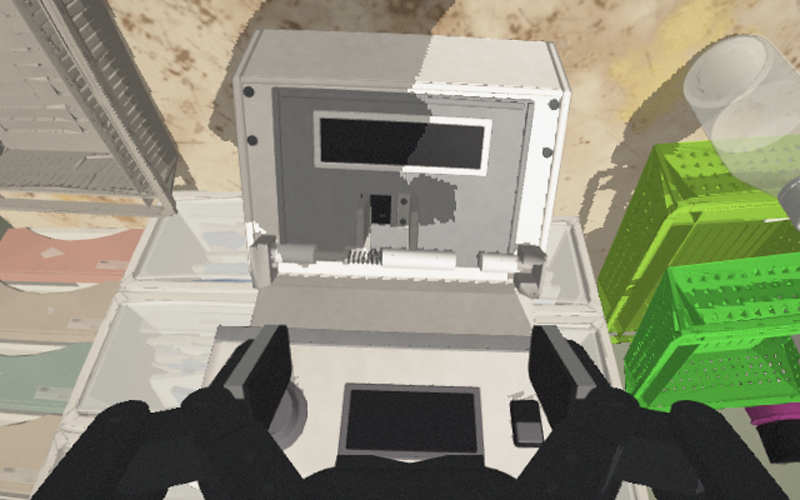

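The wrist view shows the seated door centred at about (400,185), with the window at (402,143), the finger plates at (361,220) and (414,225), and the hinge line along row 257. Zooming in for exact features.

```bash
python3 - <<'E'
from h import *
w=cam("wrist"); crop(w,190,60,460,235,2.95,"pics/w1z.png")
E
```

```text
(no output)
```

View pics/w1z.png

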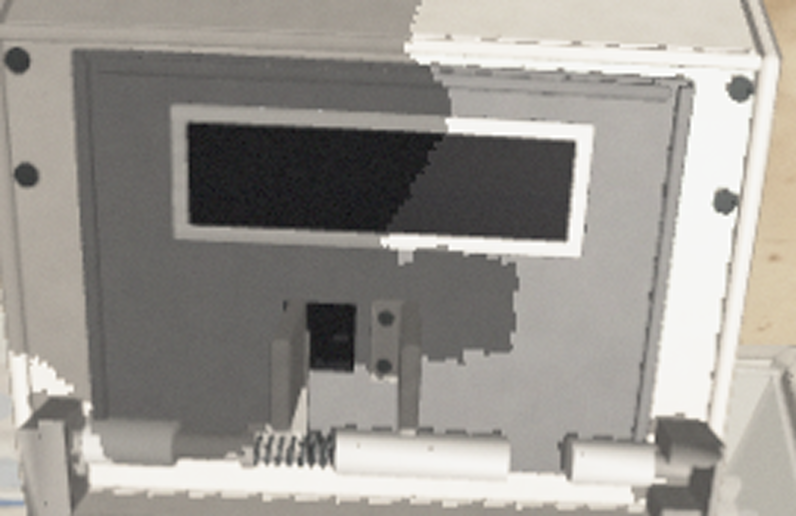

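```bash
cat > pnp1.py <<'E'
from h import *
w=cam("wrist"); o=observe(); print(o['tool_pos'],o['ee_rot'])
Z=lambda p:(190+p[0]/2.95,60+p[1]/2.95)
obj=np.array([[-75,-82,4],[-75,82,4],[33,-82,9],[33,82,9]],float)/1000
px=np.array([Z(p) for p in [(75,50),(692,82),(92,440),(655,463)]])
ok,rv,t=cv2.solvePnP(obj,px,w["K"],np.array(w["dist_coeffs"]),flags=cv2.SOLVEPNP_ITERATIVE)
Rc=cv2.Rodrigues(np.array(w["rvec"]))[0]; tc=np.array(w["tvec"]).ravel()
D=Rc.T@cv2.Rodrigues(rv)[0]; P=Rc.T@(t.ravel()-tc)
print("P",P.round(4),"euler ZYX deg",np.round(R.from_matrix(D).as_euler('ZYX',degrees=True),2))
pr=cv2.projectPoints(obj,rv,t,w["K"],np.array(w["dist_coeffs"]))[0][:,0]; print("res",(pr-px).round(2).tolist())
q=np.array([[-61,-55,5],[-61,55,5],[-30,55,5],[-30,-55,5],[-12,7,49],[-12,12,49],[12,7,49],[12,12,49],[-12,-24,49],[-12,-19,49],[12,-24,49],[-12,12,4],[-12,-24,4]],float)/1000
pp=cv2.projectPoints(q,rv,t,w["K"],np.array(w["dist_coeffs"]))[0][:,0]
print(((pp-[190,60])*2.95).round(0).tolist())
# fixed tilt fits
from scipy.optimize import least_squares
def f(v):
    D=seatR(v[3]); return (proj(w,obj@D.T+v[:3])-px).ravel()
r=least_squares(f,[.58,-.104,.113,-.04]); print("fixed tilt",r.x.round(4),np.rad2deg(r.x[3]).round(2),r.fun.round(1))
E
python3 pnp1.py
```

```text
[ 0.50862907 -0.09066206  0.22958973] [-3.50341802e-04  9.48407716e-01 -9.19276067e-03  3.16919823e-01]
P [ 0.5805 -0.1015  0.1111] euler ZYX deg [ -2.77 -36.67   0.12]
res [[0.71, 0.33], [0.67, -0.96], [-0.31, 0.6], [-1.19, 0.08]]
[[179.0, 109.0], [590.0, 128.0], [579.0, 243.0], [181.0, 226.0], [405.0, 337.0], [426.0, 338.0], [400.0, 432.0], [421.0, 432.0], [275.0, 332.0], [296.0, 332.0], [274.0, 427.0], [421.0, 299.0], [293.0, 294.0]]
fixed tilt [ 0.5808 -0.1015  0.1108 -0.0486] -2.78 [ 0.   0.5  1.3 -0.7  0.2  0.4 -1.6 -0.2]
```

```bash
cat >> h.py <<'E'
SD=seatR(np.deg2rad(-2.7)); SP=np.array([.5807,-.1022,.1113])
def seat(x,y,z): return SP+SD@[x,y,z]
E
python3 - <<'E'
from h import *
plan(seat(0,0,.075),toolR(SD),n=3)
E
```

```text
n 3 dist mm [ 29.1  -9.5 -56.9] rot deg [0.6 2.  2.5] tool-mm [11.  -8.4 63.1]
[[0.04,0.14,0.18,0.12,-0.09,0.7,85],[0.04,0.14,0.18,0.11,-0.09,0.7,85],[0.04,0.14,0.18,0.1,-0.09,0.7,85]]
```

```bash
python3 -m handwheel '[[0.04,0.15,0.18,0.12,-0.1,0.7,85],[0.04,0.15,0.18,0.1,-0.1,0.7,85],[0.04,0.15,0.18,0.1,-0.1,0.7,85],[0,0,0,0,0,0,85]]' 40
python3 - <<'E'
from h import *
plan(seat(0,0,.075),toolR(SD),n=1)
w=cam("wrist"); crop(w,0,0,640,400,1.25,"pics/w2.png")
pts=[seat(x,y,.049) for y in (12e-3,7e-3,-19e-3,-24e-3) for x in (-.012,.012)]
print((proj(w,pts)*1.25).round(0).tolist())
print((proj(w,[seat(-.075,-.082,.004),seat(-.075,.082,.004),seat(.033,-.082,.009),seat(.033,.082,.009)])*1.25).round(0).tolist())
E
```

```text
time: 4.22
tool_pos: [0.5426, -0.1038, 0.1803]
ee_rot: [0.021, 0.953, -0.01, 0.302]
wrist_force: [-0.2, 0.2, -0.5]
width: 0.0852
n 1 dist mm [-4.8  3.6 -7.5] rot deg [-0.3  0.2  0.2] tool-mm [8.4 3.4 3.2]
[[-0.06,0.04,0.05,0.28,0.11,0.11,85]]
[[448.0, 256.0], [446.0, 306.0], [436.0, 256.0], [435.0, 306.0], [376.0, 256.0], [377.0, 306.0], [364.0, 256.0], [366.0, 306.0]]
[[254.0, 105.0], [585.0, 107.0], [272.0, 307.0], [564.0, 309.0]]
```

View pics/w2.png

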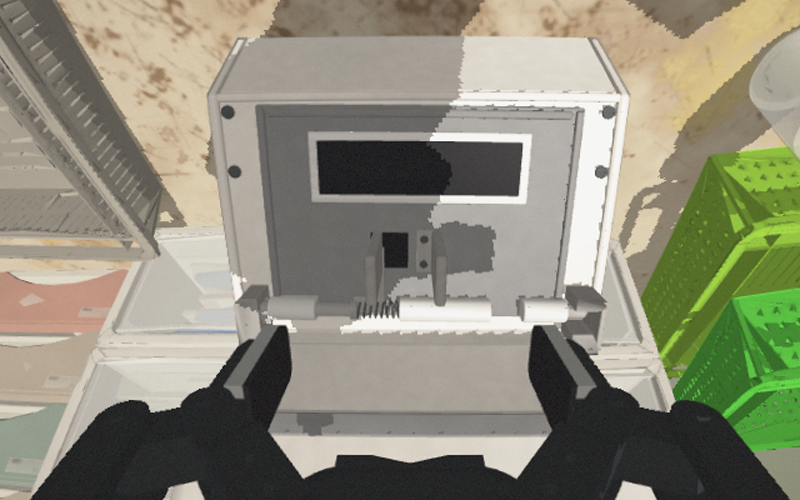

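Plate tops show at (440,256–306) and (370,256–306), within a pixel or two of the prediction, so I'm descending onto the plates.

```bash
python3 -m handwheel '[[-0.06,0.04,0.05,0.3,0.1,0.1,85],[0,0,0,0,0,0.5,85],[0,0,0,0,0,0.5,85]]'
python3 - <<'E'
from h import *
plan(seat(0,0,.015),toolR(SD),n=2)
E
```

```text
time: 4.52
tool_pos: [0.5574, -0.1029, 0.1577]
ee_rot: [0.021, 0.952, -0.01, 0.307]
wrist_force: [0.5, -0.4, 0.8]
width: 0.085
n 2 dist mm [ 14.7   1.1 -34.1] rot deg [-0.2  0.7  0.3] tool-mm [ 8.   2.  36.2]
[[-0.03,0.08,0.03,0.13,0.03,0.6,85],[-0.03,0.08,0.03,0.13,0.03,0.61,85]]
```

```bash
python3 -m handwheel '[[0,0.1,0,0.3,0.05,0,85],[0,0,0,0,0,0,85]]'
python3 - <<'E'
from h import *
plan(seat(0,0,.015),toolR(SD),n=2)
E
```

```text
time: 4.68
tool_pos: [0.5492, -0.1004, 0.1524]
ee_rot: [0.02, 0.953, -0.009, 0.302]
wrist_force: [0.1, 0.1, -0.5]
width: 0.0847
n 2 dist mm [ 22.9  -1.4 -28.8] rot deg [-0.2  0.2  0.3] tool-mm [-2.1 -0.2 36.7]
[[-0.02,0.02,0.04,-0.04,0.0,0.61,85],[-0.02,0.02,0.04,-0.04,0.0,0.61,85]]
```

```bash
python3 -m handwheel '[[0,0,0,0,0,0.4,85],[0,0,0,0,0,0.4,85],[0,0,0,0,0,0.2,85],[0,0,0,0,0,0,85]]'
python3 - <<'E'
from h import *
plan(seat(0,0,.015),toolR(SD),n=1); st()
E
```

```text
time: 5.02
tool_pos: [0.5667, -0.1016, 0.133]
ee_rot: [0.019, 0.952, -0.011, 0.305]
wrist_force: [0.4, -0.3, -0.5]
width: 0.085
n 1 dist mm [ 5.4 -0.2 -9.5] rot deg [-0.3  0.6  0.5] tool-mm [ 1.1  0.2 10.8]
[[-0.06,0.13,0.1,0.04,0.01,0.36,85]]
5.02 [ 0.5667 -0.1016  0.133 ] q [-0.48 -0.09  2.21  0.52  0.51 -2.41] F [ 0.4 -0.3 -0.5] w 85.0
```

```bash
python3 -m handwheel '[[-0.06,0.13,0.1,0.04,0,0.36,85],[0,0,0,0,0,0,85]]'
python3 - <<'E'
from h import *
plan(seat(0,0,.015),toolR(SD),n=1); st()
w=cam("wrist"); crop(w,0,0,640,400,1.25,"pics/w3.png")
E
```

```text
time: 5.18
tool_pos: [0.5721, -0.1021, 0.1256]
ee_rot: [0.022, 0.953, -0.007, 0.302]
wrist_force: [0.5, 0.6, -0.4]
width: 0.0852
n 1 dist mm [ 0.   0.3 -2. ] rot deg [-0.   0.1  0. ] tool-mm [1.1 0.3 1.7]
[[-0.01,0.03,0.01,0.04,0.01,0.06,85]]
5.18 [ 0.5721 -0.1021  0.1256] q [-0.48 -0.06  2.19  0.53  0.5  -2.41] F [ 0.5  0.6 -0.4] w 85.2
```

View pics/w3.png

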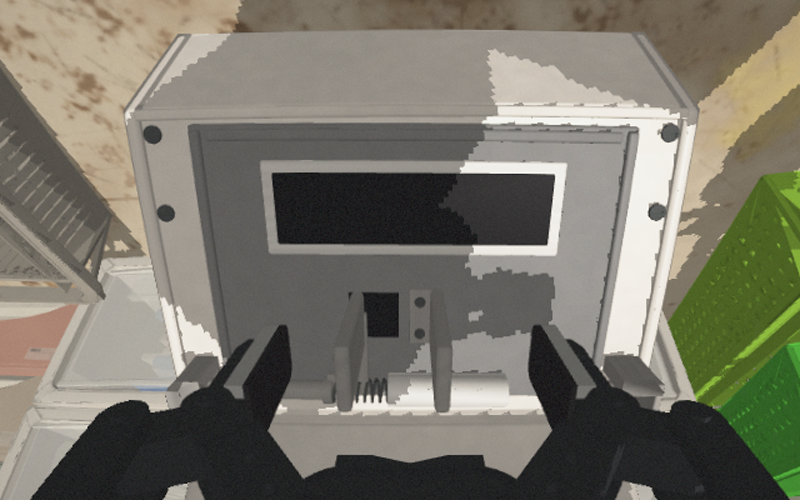

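The plates at (350,350) and (440,350) stand between the open fingers at (285,370) and (535,370), and all is clear. Closing now.

```bash
python3 -m handwheel '[[0,0,0,0,0,0.04,20],[0,0,0,0,0,0,10],[0,0,0,0,0,0,0],[0,0,0,0,0,0,0],[0,0,0,0,0,0,0],[0,0,0,0,0,0,0]]' 50
python3 - <<'E'
from h import *
plan(seat(0,0,.015),toolR(SD),n=1); st()
w=cam("wrist"); crop(w,0,0,640,400,1.25,"pics/w4.png")
E
```

```text
time: 5.73
tool_pos: [0.5728, -0.1014, 0.1296]
ee_rot: [0.021, 0.952, -0.007, 0.304]
wrist_force: [-2.1, -0.8, -0.3]
width: 0.0225
n 1 dist mm [-0.7 -0.4 -6. ] rot deg [0.  0.4 0.1] tool-mm [ 4.  -0.4  4.5]
[[0.01,0.09,0.03,0.13,-0.01,0.15,85]]
5.73 [ 0.5728 -0.1014  0.1296] q [-0.48 -0.07  2.19  0.53  0.5  -2.41] F [-2.1 -0.8 -0.3] w 22.5
```

View pics/w4.png

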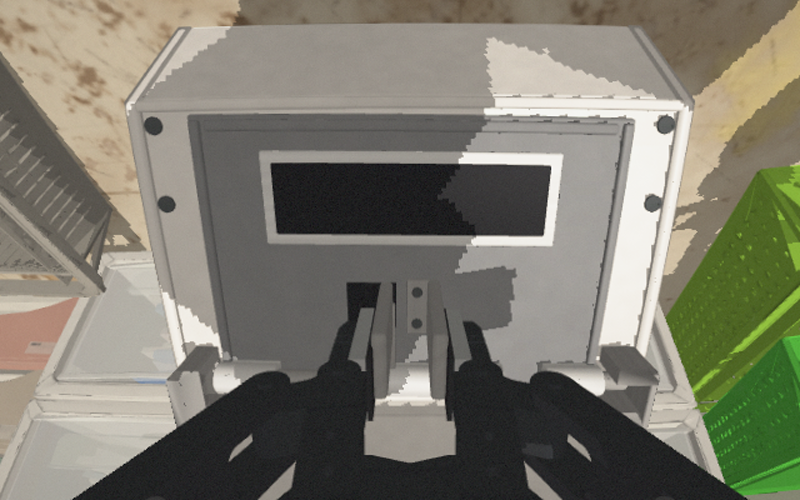

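```bash
python3 -m handwheel '[[0,0,0,0,0,-0.3,0],[0,0,0,0,0,-0.3,0]]' 60
python3 - <<'E'
from h import *
plan(seat(0,0,.015),toolR(SD),n=1); st()
E
```

```text
time: 5.95
tool_pos: [0.5618, -0.1004, 0.1432]
ee_rot: [0.022, 0.953, -0.006, 0.303]
wrist_force: [0.9, 0.3, -2.6]
width: 0.0223
n 1 dist mm [ 10.3  -1.4 -19.6] rot deg [ 0.1  0.3 -0. ] tool-mm [ 2.9 -0.9 22. ]
[[0.02,0.07,-0.01,0.1,-0.03,0.73,85]]
5.95 [ 0.5618 -0.1004  0.1432] q [-0.49 -0.12  2.21  0.51  0.54 -2.38] F [ 0.9  0.3 -2.6] w 22.3
```

```bash
python3 -m handwheel '[[0,0,0,0,0,-0.5,0],[0,0,0,0,0,-0.6,0],[0,0,0,0,0,-0.7,0],[0,0,0,0.1,0,-0.7,0]]'
python3 - <<'E'
from h import *
plan(seat(0,0,.015),toolR(SD),n=1); st()
w=cam("wrist"); crop(w,0,0,640,400,1.25,"pics/w5.png")
s=cam("scene"); crop(s,200,80,400,230,4,"pics/s5.png")
E
```

```text
time: 6.28
tool_pos: [0.511, -0.0958, 0.198]
ee_rot: [0.022, 0.955, -0.003, 0.296]
wrist_force: [0.8, -0.1, -2.3]
width: 0.0222
n 1 dist mm [ 61.1  -6.  -74.4] rot deg [ 0.5 -0.5 -0.1] tool-mm [-8.4 -3.9 96. ]
[[0.11,-0.11,-0.02,-0.28,-0.13,3.2,85]]
6.28 [ 0.511  -0.0958  0.198 ] q [-0.55 -0.37  2.29  0.43  0.73 -2.32] F [ 0.8 -0.1 -2.3] w 22.2
```

View pics/w5.png

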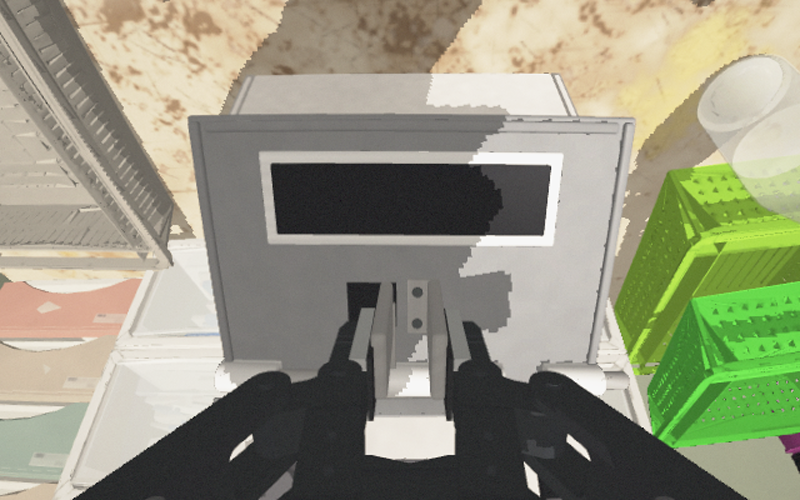

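View pics/s5.png

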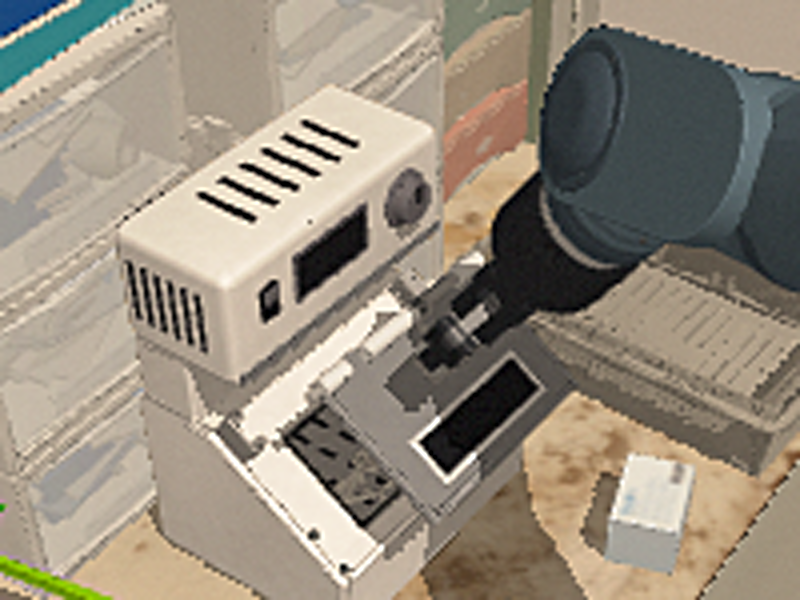

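The used door is out of its seat and firmly held (width 22 mm), with the seat opening visible at (345,460) in the scene crop. Now I'll untilt it and carry it to the basket.

```bash
python3 - <<'E'
from h import *
RA=toolR(seatR(np.deg2rad(-2.7),0)); RB=toolR(seatR(np.deg2rad(-94),0))
plan([.43,-.15,.27],RA,claw=0,n=9)
plan([.49,-.42,.23],RB,claw=0,p0=[.43,-.15,.27],R0=RA,n=22)
E
```

```text
n 9 dist mm [-81.7 -53.5  69.7] rot deg [ 0.3 34.8  0.1] tool-mm [  25.2  -56.7 -102.7]
[[0.01,0.84,0.0,0.09,-0.21,-0.38,0],[0.01,0.84,0.0,0.12,-0.21,-0.37,0],[0.01,0.84,0.0,0.14,-0.21,-0.36,0],[0.01,0.84,0.0,0.17,-0.21,-0.35,0],[0.01,0.84,0.0,0.19,-0.21,-0.34,0],[0.01,0.84,0.0,0.21,-0.21,-0.33,0],[0.01,0.84,0.0,0.24,-0.21,-0.31,0],[0.01,0.84,0.0,0.26,-0.21,-0.3,0]]
[[0.01,0.84,0.0,0.27,-0.21,-0.28,0]]
n 22 dist mm [  60. -270.  -40.] rot deg [ 0.   0.  91.3] tool-mm [ -72.7 -266.9   40. ]
[[0.0,0.0,0.91,-0.11,-0.4,0.06,0],[0.0,0.0,0.91,-0.14,-0.4,0.06,0],[0.0,0.0,0.91,-0.17,-0.38,0.06,0],[0.0,0.0,0.91,-0.19,-0.37,0.06,0],[0.0,0.0,0.91,-0.22,-0.36,0.06,0],[0.0,0.0,0.91,-0.25,-0.34,0.06,0],[0.0,0.0,0.91,-0.27,-0.32,0.06,0],[0.0,0.0,0.91,-0.29,-0.3,0.06,0]]
[[0.0,0.0,0.91,-0.31,-0.28,0.06,0],[0.0,0.0,0.91,-0.33,-0.25,0.06,0],[0.0,0.0,0.91,-0.35,-0.23,0.06,0],[0.0,0.0,0.91,-0.37,-0.2,0.06,0],[0.0,0.0,0.91,-0.38,-0.18,0.06,0],[0.0,0.0,0.91,-0.39,-0.15,0.06,0],[0.0,0.0,0.91,-0.4,-0.12,0.06,0],[0.0,0.0,0.91,-0.41,-0.09,0.06,0]]
[[0.0,0.0,0.91,-0.41,-0.06,0.06,0],[0.0,0.0,0.91,-0.42,-0.03,0.06,0],[0.0,0.0,0.91,-0.42,0.0,0.06,0],[0.0,0.0,0.91,-0.42,0.03,0.06,0],[0.0,0.0,0.91,-0.41,0.06,0.06,0],[0.0,0.0,0.91,-0.41,0.09,0.06,0]]
```

```bash
python3 -m handwheel '[[0,0.4,0,0.1,-0.1,-0.4,0],[0,0.84,0,0.1,-0.2,-0.4,0],[0,0.84,0,0.14,-0.2,-0.36,0],[0,0.84,0,0.17,-0.2,-0.35,0],[0,0.84,0,0.2,-0.2,-0.34,0],[0,0.84,0,0.2,-0.2,-0.33,0],[0,0.84,0,0.25,-0.2,-0.3,0],[0,0.84,0,0.25,-0.2,-0.3,0]]' 60
python3 -m handwheel '[[0,0.84,0.5,0.1,-0.4,-0.1,0],[0,0.4,0.9,-0.14,-0.4,0,0],[0,0,0.9,-0.17,-0.38,0.06,0],[0,0,0.9,-0.2,-0.37,0.06,0],[0,0,0.9,-0.22,-0.36,0.06,0],[0,0,0.9,-0.25,-0.34,0.06,0],[0,0,0.9,-0.27,-0.32,0.06,0],[0,0,0.9,-0.29,-0.3,0.06,0]]'
python3 - <<'E'
from h import *
st()
plan([.49,-.42,.23],toolR(seatR(np.deg2rad(-94),0)),claw=0,n=15)
E
```

```text
time: 7.05
tool_pos: [0.429, -0.1361, 0.2513]
ee_rot: [0.022, 0.999, 0.007, 0.032]
wrist_force: [0.6, 0.6, -2.6]
width: 0.0224
time: 7.72
tool_pos: [0.4495, -0.2355, 0.2314]
ee_rot: [0.299, 0.954, 0.007, -0.027]
wrist_force: [0.1, 0.8, -1.9]
width: 0.0218
7.72 [ 0.4495 -0.2355  0.2314] q [-0.7  -0.06  1.88 -0.01  1.37 -1.66] F [ 0.1  0.8 -1.9] w 21.8
n 15 dist mm [  40.5 -184.5   -1.4] rot deg [-1.8 -2.8 59.2] tool-mm [-138.4 -128.5   -6.1]
[[-0.03,-0.04,0.86,-0.31,-0.29,-0.01,0],[-0.03,-0.04,0.86,-0.33,-0.26,-0.01,0],[-0.03,-0.04,0.86,-0.34,-0.24,-0.01,0],[-0.03,-0.04,0.86,-0.36,-0.22,-0.01,0],[-0.03,-0.04,0.86,-0.37,-0.19,-0.01,0],[-0.03,-0.04,0.86,-0.39,-0.16,-0.01,0],[-0.03,-0.04,0.86,-0.4,-0.14,-0.01,0],[-0.03,-0.04,0.86,-0.41,-0.11,-0.01,0]]
[[-0.03,-0.04,0.86,-0.41,-0.08,-0.01,0],[-0.03,-0.04,0.86,-0.42,-0.05,-0.01,0],[-0.03,-0.04,0.86,-0.42,-0.02,0.0,0],[-0.03,-0.04,0.86,-0.42,0.0,0.0,0],[-0.03,-0.04,0.86,-0.42,0.03,0.0,0],[-0.03,-0.04,0.86,-0.42,0.06,0.0,0],[-0.03,-0.04,0.86,-0.41,0.09,0.0,0]]
```

```bash
python3 -m handwheel '[[-0.03,-0.04,0.86,-0.31,-0.29,0,0],[-0.03,-0.04,0.86,-0.33,-0.26,0,0],[-0.03,-0.04,0.86,-0.34,-0.24,0,0],[-0.03,-0.04,0.86,-0.36,-0.22,0,0],[-0.03,-0.04,0.86,-0.37,-0.19,0,0],[-0.03,-0.04,0.86,-0.39,-0.16,0,0],[-0.03,-0.04,0.86,-0.4,-0.14,0,0],[-0.03,-0.04,0.86,-0.41,-0.11,0,0]]'
python3 -m handwheel '[[-0.03,-0.04,0.86,-0.41,-0.08,0,0],[-0.03,-0.04,0.86,-0.42,-0.05,0,0],[-0.03,-0.04,0.86,-0.42,-0.02,0,0],[-0.03,-0.04,0.86,-0.42,0,0,0],[-0.03,-0.04,0.86,-0.42,0.03,0,0],[-0.03,-0.04,0.86,-0.42,0.06,0,0],[0,0,0,0,0,0,0]]'
python3 - <<'E'
from h import *
st()
plan([.49,-.42,.23],toolR(seatR(np.deg2rad(-94),0)),claw=0,n=1)
w=cam("wrist"); crop(w,0,0,640,400,1.25,"pics/w6.png")
d=cam("top"); crop(d,340,120,500,260,5,"pics/t6.png")
s=cam("scene"); crop(s,280,100,440,230,4.5,"pics/s6.png")
E
```

```text
time: 8.38
tool_pos: [0.471, -0.3362, 0.2111]
ee_rot: [0.558, 0.83, 0.008, -0.021]
wrist_force: [0.2, -0.4, -3.1]
width: 0.0221
time: 8.97
tool_pos: [0.4854, -0.4134, 0.193]
ee_rot: [0.724, 0.69, 0.006, -0.018]
wrist_force: [0.1, -0.2, -3.5]
width: 0.0223
8.97 [ 0.4854 -0.4134  0.193 ] q [-0.89  0.27  1.6   0.01  1.31 -0.84] F [ 0.1 -0.2 -3.5] w 22.3
n 1 dist mm [ 4.6 -6.6 37. ] rot deg [-1.  -1.9  1.3] tool-mm [ -5.1   4.3 -37.3]
[[-0.22,-0.41,0.28,-0.17,0.14,-1.24,0]]
```

View pics/w6.png

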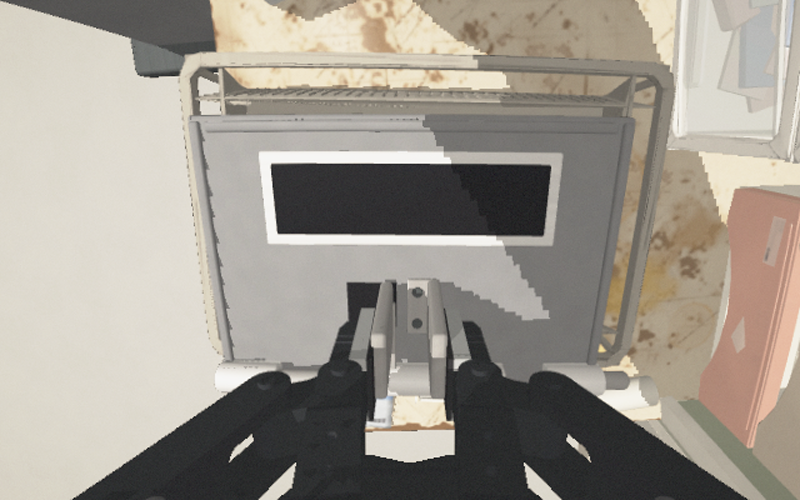

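View pics/t6.png

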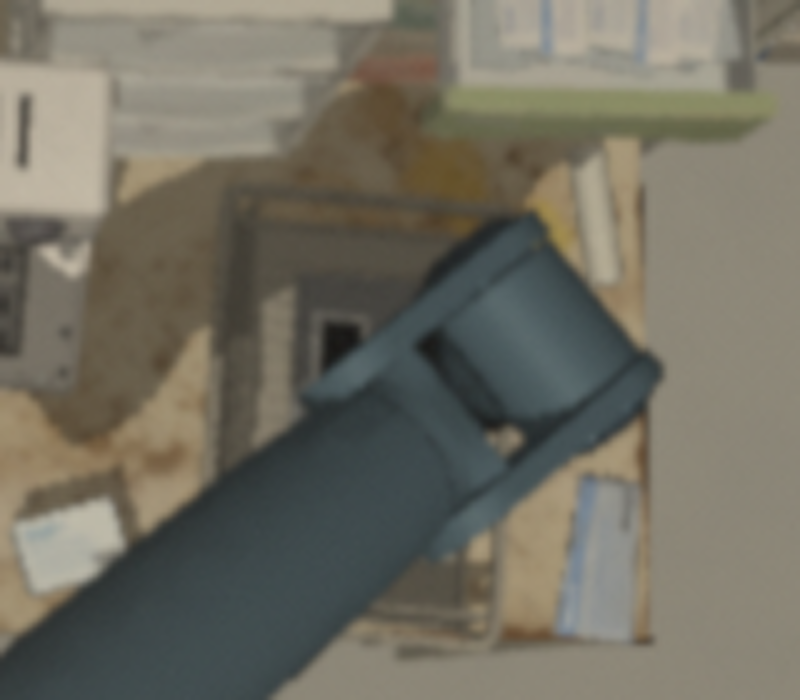

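```bash
python3 - <<'E'
from h import *
w=cam("wrist"); o=observe()
for p in [(183,58),(672,66),(200,300),(650,250)]: print(p,onz(w,(p[0]/1.25,p[1]/1.25),.065).round(4))
# held door panel near corners: door frame in tool: door origin at tool (x=+.004, z=.0195)
Rt=R.from_quat(o['ee_rot']).as_matrix()
for y in (-.082,.082):
    P=o['tool_pos']+Rt@np.array([.004+.075,y,.0195-.004]); print((proj(w,P)[0]*1.25).round(0))
print(Rt.round(3))
E
```

```text
(183, 58) [ 0.3462 -0.2881  0.065 ]
(672, 66) [ 0.6486 -0.306   0.065 ]
(200, 300) [ 0.3291 -0.4497  0.065 ]
(650, 250) [ 0.6463 -0.4241  0.065 ]
[187. 112.]
[637. 112.]
[[ 0.043  0.999 -0.016]
 [ 0.998 -0.043  0.035]
 [ 0.034 -0.017 -0.999]]
```

```bash
python3 - <<'E'
from h import *
plan([.4916,-.4255,.10],toolR(seatR(np.deg2rad(-93.7),0)),claw=0,n=5)
E
```

```text
n 5 dist mm [  6.2 -14.4 -94.1] rot deg [-1.  -1.9  1.2] tool-mm [-17.3   8.4  93.4]
[[-0.04,-0.08,0.05,-0.12,0.06,0.62,0],[-0.04,-0.08,0.05,-0.11,0.05,0.62,0],[-0.04,-0.08,0.05,-0.11,0.05,0.62,0],[-0.04,-0.08,0.05,-0.1,0.05,0.63,0],[-0.04,-0.08,0.05,-0.1,0.05,0.63,0]]
```

```bash
python3 -m handwheel '[[-0.1,-0.2,0.1,-0.2,0.1,0.2,0],[-0.1,-0.2,0.1,-0.2,0.1,0.6,0],[0,0,0,-0.1,0.05,0.6,0],[0,0,0,0,0,0.6,0],[0,0,0,0,0,0.6,0],[0,0,0,0,0,0.3,0],[0,0,0,0,0,0,0]]'
python3 - <<'E'
from h import *
plan([.4916,-.4255,.0225],toolR(seatR(np.deg2rad(-93.7),0)),claw=0,n=5); st()
w=cam("wrist"); crop(w,0,0,640,400,1.25,"pics/w7.png")
E
```

```text
time: 9.75
tool_pos: [0.4948, -0.4227, 0.1064]
ee_rot: [0.724, 0.69, 0.0, 0.002]
wrist_force: [-0.7, 0.3, -1.7]
width: 0.0225
n 5 dist mm [ -3.2  -2.8 -83.9] rot deg [0.2 0.1 0.9] tool-mm [-2.7 -3.4 83.9]
[[0.01,0.01,0.04,-0.02,-0.02,0.56,0],[0.01,0.01,0.04,-0.02,-0.02,0.56,0],[0.01,0.01,0.04,-0.02,-0.02,0.56,0],[0.01,0.01,0.04,-0.02,-0.02,0.56,0],[0.01,0.01,0.04,-0.02,-0.02,0.56,0]]
9.75 [ 0.4948 -0.4227  0.1064] q [-0.88  0.38  1.64  0.    1.12 -0.83] F [-0.7  0.3 -1.7] w 22.5
```

View pics/w7.png

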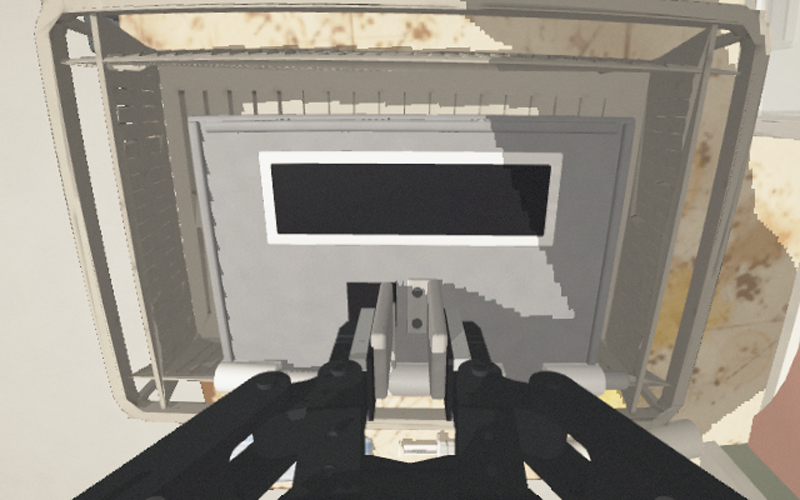

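```bash
python3 - <<'E'
from h import *
w=cam("wrist")
P=np.array([onz(w,(p[0]/1.25,p[1]/1.25),.065) for p in [(38,10),(765,15),(128,418),(685,422)]]); print(P.round(4),P.mean(0))
for p in [(160,66),(650,72)]: print(onz(w,(p[0]/1.25,p[1]/1.25),.002).round(4))
for p in [(65,62),(738,70),(135,378),(672,378)]: print("bar",onz(w,(p[0]/1.25,p[1]/1.25),.06).round(4))
E
```

```text
[[ 0.3463 -0.2933  0.065 ]
 [ 0.6482 -0.3103  0.065 ]
 [ 0.3341 -0.4965  0.065 ]
 [ 0.6446 -0.5153  0.065 ]] [ 0.49328447 -0.40384768  0.065     ]
[ 0.3606 -0.3118  0.002 ]
[ 0.6345 -0.3285  0.002 ]
bar [ 0.3497 -0.314   0.06  ]
bar [ 0.6428 -0.3319  0.06  ]
bar [ 0.3417 -0.4737  0.06  ]
bar [ 0.6352 -0.4887  0.06  ]
```

```bash
python3 -m handwheel '[[0,0,0.2,-0.1,-0.1,0.5,0],[0,0,0,0,0,0.5,0],[0,0,0,0,0,0.5,0],[0,0,0,0,0,0.5,0],[0,0,0,0,0,0.3,0],[0,0,0,0,0,0,0]]'
python3 - <<'E'
from h import *
plan([.4916,-.4255,.0225],toolR(seatR(np.deg2rad(-93.7),0)),claw=0,n=1); st()
E
```

```text
time: 10.35
tool_pos: [0.4959, -0.4323, 0.0429]
ee_rot: [0.731, 0.683, -0.0, 0.012]
wrist_force: [-0.1, -0.1, -2.6]
width: 0.0221
n 1 dist mm [ -4.3   6.8 -20.4] rot deg [ 0.9  0.9 -0.2] tool-mm [ 6.8 -5.1 20.2]
[[0.21,0.21,-0.04,0.23,-0.17,0.67,0]]
10.35 [ 0.4959 -0.4323  0.0429] q [-0.89  0.47  1.65  0.    1.   -0.82] F [-0.1 -0.1 -2.6] w 22.1
```

```bash
python3 -m handwheel '[[0.2,0.2,0,0.23,-0.17,0.2,0],[0,0,0,0,0,0.3,0],[0,0,0,0,0,0,0]]'
python3 - <<'E'
from h import *
plan([.4916,-.4255,.0225],toolR(seatR(np.deg2rad(-93.7),0)),claw=0,n=1); st()
E
```

```text
time: 10.6
tool_pos: [0.4915, -0.4258, 0.0281]
ee_rot: [0.731, 0.682, -0.0, 0.001]
wrist_force: [-1.0, -0.0, -2.6]
width: 0.0223
n 1 dist mm [ 0.1  0.3 -5.6] rot deg [ 0.1  0.1 -0.2] tool-mm [0.3 0.1 5.6]
[[0.01,0.01,-0.05,0.01,0.0,0.19,0]]
10.6 [ 0.4915 -0.4258  0.0281] q [-0.89  0.49  1.65 -0.    1.   -0.82] F [-1.  -0.  -2.6] w 22.3
```

```bash
python3 -m handwheel '[[0,0,0,0,0,0.15,0],[0,0,0,0,0,0,0]]'
python3 -m handwheel '[[0,0,0,0,0,0.05,0],[0,0,0,0,0,0,0]]'
```

```text
time: 10.77
tool_pos: [0.4918, -0.426, 0.0237]
ee_rot: [0.731, 0.682, -0.0, 0.001]
wrist_force: [-0.5, -0.0, -2.7]
width: 0.0221
time: 10.93
tool_pos: [0.4922, -0.4265, 0.0228]
ee_rot: [0.731, 0.683, -0.0, 0.002]
wrist_force: [-0.1, 0.4, -2.1]
width: 0.0227
```

```bash
python3 -m handwheel '[[0,0,0,0,0,0.07,0],[0,0,0,0,0,0.03,0]]'
python3 -m handwheel '[[0,0,0,0,0,0.07,0],[0,0,0,0,0,0.03,0]]'
```

```text
time: 11.1
tool_pos: [0.4929, -0.4273, 0.0212]
ee_rot: [0.731, 0.683, -0.0, 0.003]
wrist_force: [-1.5, 1.9, 2.0]
width: 0.0224
time: 11.27
tool_pos: [0.4932, -0.4278, 0.0208]
ee_rot: [0.731, 0.683, -0.001, 0.002]
wrist_force: [-2.9, 3.0, 4.3]
width: 0.0221
```

Contact with the floor: the force went from -2.6 to +4 N. Releasing.

```bash
python3 -m handwheel '[[0,0,0,0,0,0,85],[0,0,0,0,0,0,85],[0,0,0,0,0,0,85],[0,0,0,0,0,0,85],[0,0,0,0,0,0,85]]'
python3 - <<'E'
from h import *
st()
w=cam("wrist"); crop(w,0,0,640,400,1.25,"pics/w8.png")
E
```

```text
time: 11.68
tool_pos: [0.4944, -0.4292, 0.0222]
ee_rot: [0.731, 0.682, -0.001, 0.005]
wrist_force: [0.3, -1.0, 0.6]
width: 0.0811
11.68 [ 0.4944 -0.4292  0.0222] q [-0.89  0.5   1.65 -0.    0.98 -0.82] F [ 0.3 -1.   0.6] w 81.1
```

View pics/w8.png

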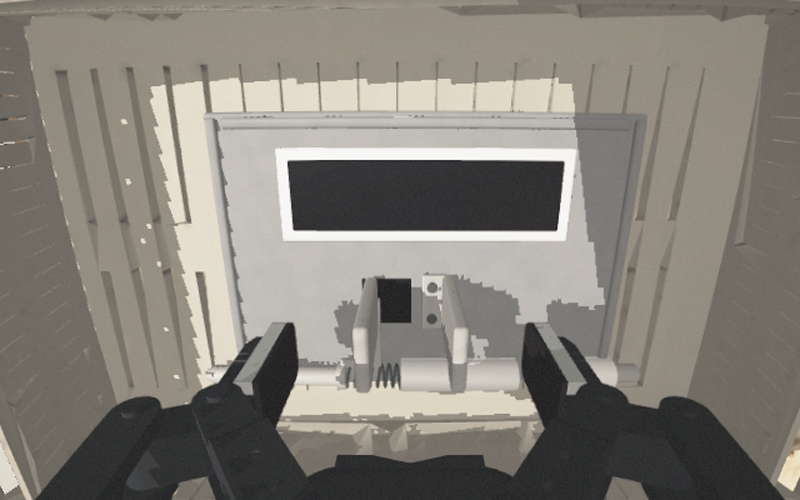

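The used door lies flat in the basket, with the panel at (205–645,115–375), its pin sprung out and the fingers clear. Retracting and moving on to the clean door.

```bash
python3 -m handwheel '[[0,0,0,0,0,-0.5,85],[0,0,0,0,0,-0.7,85],[0,0,0,0,0,-0.9,85],[0,0,0,0,0,-0.9,85],[0,0,0,0,0,-1,85],[0,0,0,0,0,-1,85],[0,0,0,0,0,-1,85]]'
python3 - <<'E'
from h import *
st()
RC=toolR(seatR(np.deg2rad(13.5),0))
plan([.41,-.06,.26],toolR(seatR(np.deg2rad(-40),0)),n=14)
plan([.44,.30,.24],RC,p0=[.41,-.06,.26],R0=toolR(seatR(np.deg2rad(-40),0)),n=14)
E
```

```text
time: 12.32
tool_pos: [0.4903, -0.4241, 0.2059]
ee_rot: [0.731, 0.682, -0.0, -0.003]
wrist_force: [-0.2, -0.1, -1.2]
width: 0.0851
12.32 [ 0.4903 -0.4241  0.2059] q [-0.89  0.27  1.58 -0.    1.3  -0.82] F [-0.2 -0.1 -1.2] w 85.1
n 14 dist mm [-80.3 364.1  54.1] rot deg [ -0.1  -0.3 -53.9] tool-mm [ 357.9 -105.3  -52.4]
[[0.0,0.0,-0.84,0.85,-0.25,-0.12,85],[0.0,0.0,-0.84,0.87,-0.19,-0.13,85],[0.0,0.0,-0.84,0.88,-0.13,-0.13,85],[0.0,0.0,-0.84,0.88,-0.07,-0.13,85],[0.0,0.0,-0.84,0.89,-0.02,-0.13,85],[0.0,0.0,-0.84,0.89,0.04,-0.13,85],[0.0,0.0,-0.84,0.88,0.1,-0.13,85],[0.0,0.0,-0.84,0.87,0.16,-0.13,85]]
[[0.0,0.0,-0.84,0.86,0.22,-0.13,85],[0.0,0.0,-0.84,0.84,0.28,-0.13,85],[0.0,0.0,-0.84,0.82,0.33,-0.13,85],[0.0,0.0,-0.84,0.8,0.39,-0.13,85],[0.0,0.0,-0.84,0.77,0.44,-0.13,85],[0.0,0.0,-0.84,0.74,0.49,-0.13,85]]
n 14 dist mm [ 30. 360. -20.] rot deg [  0.    0.  -53.5] tool-mm [208.4 295.1  20. ]
[[0.0,0.0,-0.83,0.5,0.7,0.05,85],[0.0,0.0,-0.83,0.45,0.73,0.05,85],[0.0,0.0,-0.83,0.4,0.76,0.05,85],[0.0,0.0,-0.83,0.35,0.79,0.05,85],[0.0,0.0,-0.83,0.29,0.81,0.05,85],[0.0,0.0,-0.83,0.24,0.83,0.05,85],[0.0,0.0,-0.83,0.18,0.84,0.05,85],[0.0,0.0,-0.83,0.13,0.85,0.05,85]]
[[0.0,0.0,-0.83,0.07,0.86,0.05,85],[0.0,0.0,-0.83,0.01,0.86,0.05,85],[0.0,0.0,-0.83,-0.04,0.86,0.05,85],[0.0,0.0,-0.83,-0.1,0.85,0.05,85],[0.0,0.0,-0.83,-0.16,0.85,0.05,85],[0.0,0.0,-0.83,-0.21,0.83,0.05,85]]
```

```bash
python3 -m handwheel '[[0,0,-0.5,0.5,-0.15,-0.2,85],[0,0,-0.84,0.87,-0.19,-0.2,85],[0,0,-0.84,0.88,-0.13,-0.2,85],[0,0,-0.84,0.88,-0.07,-0.2,85],[0,0,-0.84,0.89,-0.02,-0.2,85],[0,0,-0.84,0.89,0.04,-0.2,85],[0,0,-0.84,0.88,0.1,-0.2,85],[0,0,-0.84,0.87,0.16,-0.2,85]]'
python3 -m handwheel '[[0,0,-0.84,0.86,0.22,-0.13,85],[0,0,-0.84,0.84,0.28,-0.13,85],[0,0,-0.84,0.82,0.33,-0.13,85],[0,0,-0.84,0.8,0.39,-0.13,85],[0,0,-0.84,0.77,0.44,-0.13,85],[0,0,-0.84,0.74,0.49,-0.13,85],[0,0,-0.84,0.5,0.7,0,85],[0,0,-0.84,0.45,0.73,0,85]]'
python3 - <<'E'
from h import *
st()
RC=toolR(seatR(np.deg2rad(13.5),0))
plan([.44,.30,.22],RC)
E
```

```text
time: 12.98
tool_pos: [0.451, -0.226, 0.275]
ee_rot: [0.528, 0.849, -0.004, 0.013]
wrist_force: [-0.1, -0.2, 0.4]
width: 0.0848
time: 13.65
tool_pos: [0.4155, -0.0082, 0.3055]
ee_rot: [0.271, 0.962, -0.009, 0.02]
wrist_force: [1.3, 0.0, -0.4]
width: 0.085
13.65 [ 0.4155 -0.0082  0.3055] q [-0.28 -0.43  2.05 -0.02  1.48 -1.3 ] F [ 1.3  0.  -0.4] w 85.0
n 11 dist mm [ 24.5 308.2 -85.5] rot deg [ -1.3   2.3 -45. ] tool-mm [143.6 276.1  77.6]
[[-0.03,0.04,-0.89,0.44,0.84,0.24,85],[-0.03,0.04,-0.89,0.37,0.87,0.24,85],[-0.03,0.04,-0.89,0.31,0.89,0.24,85],[-0.03,0.04,-0.89,0.25,0.91,0.24,85],[-0.03,0.04,-0.89,0.18,0.92,0.25,85],[-0.03,0.04,-0.89,0.11,0.93,0.25,85],[-0.03,0.04,-0.89,0.04,0.94,0.25,85],[-0.03,0.04,-0.89,-0.02,0.94,0.25,85]]
[[-0.03,0.04,-0.89,-0.09,0.93,0.26,85],[-0.03,0.04,-0.89,-0.16,0.92,0.26,85],[-0.03,0.04,-0.89,-0.23,0.91,0.26,85]]
```

```bash
python3 -m handwheel '[[0,0,-0.9,0.44,0.84,0.1,85],[0,0,-0.9,0.37,0.87,0.1,85],[0,0,-0.9,0.31,0.89,0.2,85],[0,0,-0.9,0.25,0.9,0.2,85],[0,0,-0.9,0.18,0.9,0.25,85],[0,0,-0.9,0.1,0.9,0.25,85],[0,0,-0.9,0.04,0.9,0.25,85],[0,0,-0.9,0,0.9,0.25,85]]'
python3 -m handwheel '[[0,0,-0.9,-0.1,0.9,0.26,85],[0,0,-0.9,-0.16,0.9,0.26,85],[0,0,0,0,0.2,0.26,85],[0,0,0,0,0,0,85]]'
python3 - <<'E'
from h import *
st()
RC=toolR(seatR(np.deg2rad(13.5),0))
plan([.44,.30,.22],RC)
w=cam("wrist"); crop(w,0,0,640,400,1.25,"pics/w9.png")
E
```

```text
time: 14.32
tool_pos: [0.4292, 0.2235, 0.2633]
ee_rot: [-0.028, 0.999, -0.015, 0.029]
wrist_force: [-0.0, -0.8, 0.2]
width: 0.085
time: 14.65
tool_pos: [0.4303, 0.2903, 0.2402]
ee_rot: [-0.108, 0.994, -0.016, 0.029]
wrist_force: [-1.1, -0.4, -1.0]
width: 0.0852
14.65 [0.4303 0.2903 0.2402] q [ 0.4  -0.1   1.9  -0.05  1.29 -1.38] F [-1.1 -0.4 -1. ] w 85.2
n 1 dist mm [  9.7   9.7 -20.2] rot deg [-2.2  3.1 -1.1] tool-mm [-10.4   8.1  20.5]
[[-0.48,0.68,-0.25,-0.35,0.27,0.68,85]]
```

View pics/w9.png

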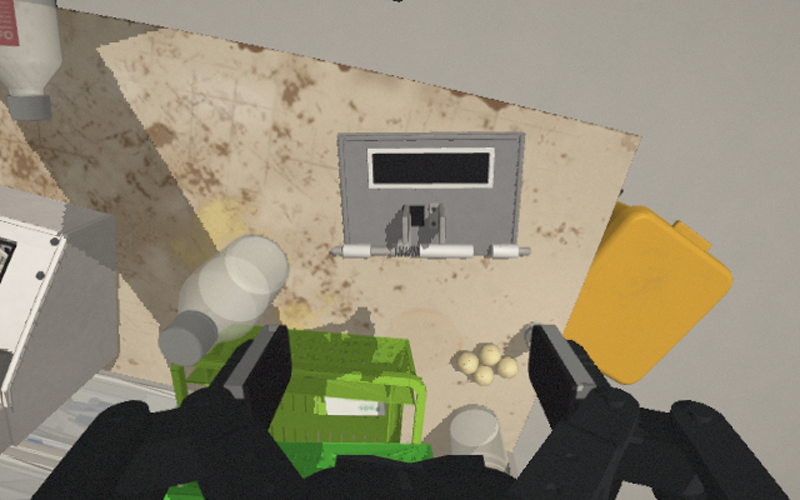

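The clean door shows its near corners at (338,134) and (524,133), and the hinge ends at (332,252) and (530,252). The saline bottle is clear at (235,290).

```bash
cat > clean.py <<'E'
from h import *
import sys
def fit(w,pix,sc=1.25):
    obj=np.array([[-75,-82,4],[-75,82,4],[33,-94,9],[33,94,9]],float)/1000
    W=np.array([onz(w,np.array(p)/sc,z) for p,z in zip(pix,obj[:,2])])
    # 2D rigid fit
    a=obj[:,:2]-obj[:,:2].mean(0); b=W[:,:2]-W[:,:2].mean(0)
    th=np.arctan2((a[:,0]*b[:,1]-a[:,1]*b[:,0]).sum(),(a*b).sum()); M=np.array([[np.cos(th),-np.sin(th)],[np.sin(th),np.cos(th)]])
    t=W[:,:2].mean(0)-M@obj[:,:2].mean(0); print("yaw",np.rad2deg(th).round(2),"P",t.round(4),"res mm",((obj[:,:2]@M.T+t-W[:,:2])*1000).round(1).tolist())
    return th,t
E
python3 - <<'E'
from clean import *
w=cam("wrist"); th,t=fit(w,[(338,134),(524,133),(332,252),(530,252)])
crop(w,250,90,440,220,4,"pics/w9z.png")
plan([*t,.10],toolR(seatR(th,0)),n=5)
E
```

```text
yaw 13.03 P [0.4538 0.3047] res mm [[0.9, -0.8], [-0.1, 1.2], [-0.5, -0.4], [-0.4, -0.1]]
n 5 dist mm [  22.5   15.5 -141.8] rot deg [-2.2  3.3 -0.8] tool-mm [-17.   15.7 142.5]
[[-0.09,0.14,-0.03,-0.11,0.1,0.95,85],[-0.09,0.14,-0.03,-0.12,0.1,0.95,85],[-0.09,0.14,-0.03,-0.14,0.09,0.95,85],[-0.09,0.14,-0.03,-0.15,0.08,0.95,85],[-0.09,0.14,-0.03,-0.16,0.07,0.95,85]]
```

View pics/w9z.png

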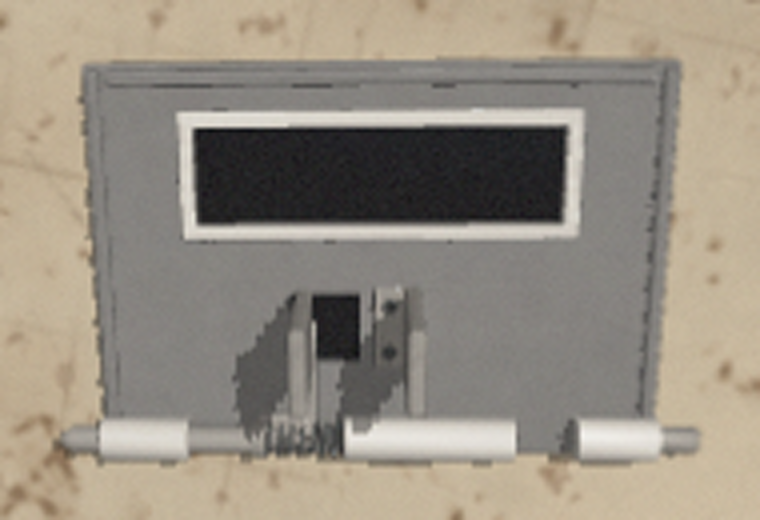

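```bash
python3 -m handwheel '[[-0.2,0.3,-0.03,-0.2,0.1,0.3,85],[-0.2,0.3,-0.03,-0.2,0.1,0.7,85],[-0.1,0.1,-0.03,-0.2,0.1,0.9,85],[0,0,0,-0.1,0.1,0.9,85],[0,0,0,-0.1,0.1,0.9,85],[0,0,0,0,0,0.6,85],[0,0,0,0,0,0,85]]'
python3 - <<'E'
from clean import *
st(); w=cam("wrist"); crop(w,0,0,640,400,1.25,"pics/w10.png")
plan([.4538,.3047,.10],toolR(seatR(np.deg2rad(13.0),0)),n=1)
E
```

```text
time: 15.33
tool_pos: [0.4627, 0.3032, 0.1212]
ee_rot: [-0.103, 0.995, 0.004, 0.01]
wrist_force: [-0.5, -0.1, -0.4]
width: 0.0852
15.33 [0.4627 0.3032 0.1212] q [ 0.37  0.14  1.9   0.    1.09 -1.4 ] F [-0.5 -0.1 -0.4] w 85.2
n 1 dist mm [ -9.9   1.1 -23.1] rot deg [ 0.3  1.3 -1.2] tool-mm [10.   2.9 22.9]
[[0.07,0.28,-0.26,0.33,0.1,0.76,85]]
```

View pics/w10.png

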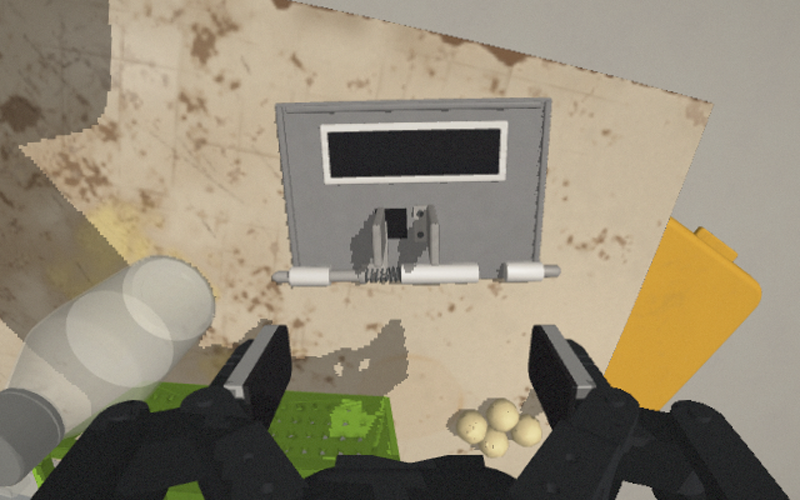

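```bash
python3 - <<'E'
from clean import *
w=cam("wrist"); th,t=fit(w,[(276,104),(551,99),(273,277),(560,271)])
plan([*t,.075],toolR(seatR(th,0)),n=2)
E
```

```text
yaw 12.91 P [0.4539 0.3055] res mm [[0.3, -0.6], [-0.3, 0.7], [-0.3, 0.7], [0.2, -0.8]]
n 2 dist mm [-10.8   1.2 -49.8] rot deg [ 0.4  1.5 -1.1] tool-mm [11.6  3.  49.6]
[[0.04,0.16,-0.12,0.19,0.05,0.83,85],[0.04,0.16,-0.12,0.18,0.05,0.83,85]]
```

```bash
python3 -m handwheel '[[0,0.3,-0.2,0.35,0.1,0.3,85],[0,0,0,0,0,0.7,85],[0,0,0,0,0,0.6,85],[0,0,0,0,0,0,85]]'
python3 - <<'E'
from clean import *
st(); plan([.4539,.3053,.016],toolR(seatR(np.deg2rad(12.95),0)),n=2)
E
```

```text
time: 15.77
tool_pos: [0.458, 0.3064, 0.0839]
ee_rot: [-0.111, 0.994, 0.005, 0.006]
wrist_force: [-0.8, -0.2, -0.5]
width: 0.0848
15.77 [0.458  0.3064 0.0839] q [ 0.38  0.19  1.91  0.01  1.02 -1.42] F [-0.8 -0.2 -0.5] w 84.8
n 2 dist mm [ -4.1  -1.1 -67.9] rot deg [ 0.5  0.8 -0.2] tool-mm [ 5.2 -0.8 67.9]
[[0.06,0.08,-0.02,0.09,-0.01,1.13,85],[0.06,0.08,-0.02,0.08,-0.01,1.13,85]]
```

```bash
python3 -m handwheel '[[0.1,0.2,-0.04,0.2,0,0.5,85],[0,0,0,0,0,0.5,85],[0,0,0,0,0,0.4,85],[0,0,0,0,0,0,85]]'
python3 - <<'E'
from clean import *
st(); plan([.4539,.3053,.016],toolR(seatR(np.deg2rad(12.95),0)),n=1)
E
```

```text
time: 16.1
tool_pos: [0.4537, 0.3064, 0.0444]
ee_rot: [-0.114, 0.994, 0.001, 0.001]
wrist_force: [-0.9, -1.0, -0.9]
width: 0.0848
16.1 [0.4537 0.3064 0.0444] q [ 0.39  0.26  1.92  0.    0.96 -1.41] F [-0.9 -1.  -0.9] w 84.8
n 1 dist mm [  0.2  -1.1 -28.4] rot deg [0.1 0.1 0.1] tool-mm [ 0.1 -1.1 28.4]
[[0.01,0.03,0.02,0.0,-0.04,0.95,85]]
```

```bash
python3 -m handwheel '[[0,0,0,0,-0.04,0.4,85],[0,0,0,0,0,0.4,85],[0,0,0,0,0,0.15,85],[0,0,0,0,0,0,85]]'
python3 - <<'E'
from clean import *
st(); plan([.4539,.3053,.016],toolR(seatR(np.deg2rad(12.95),0)),n=1)
w=cam("wrist"); crop(w,0,0,640,400,1.25,"pics/w11.png")
E
```

```text
time: 16.43
tool_pos: [0.4549, 0.3057, 0.0147]
ee_rot: [-0.114, 0.993, 0.001, 0.002]
wrist_force: [-0.1, -0.6, 0.4]
width: 0.085
16.43 [0.4549 0.3057 0.0147] q [ 0.38  0.31  1.92  0.    0.9  -1.42] F [-0.1 -0.6  0.4] w 85.0
n 1 dist mm [-1.  -0.4  1.3] rot deg [0.1 0.2 0.1] tool-mm [ 1.  -0.1 -1.3]
[[0.02,0.05,0.03,0.03,0.0,-0.04,85]]
```

View pics/w11.png

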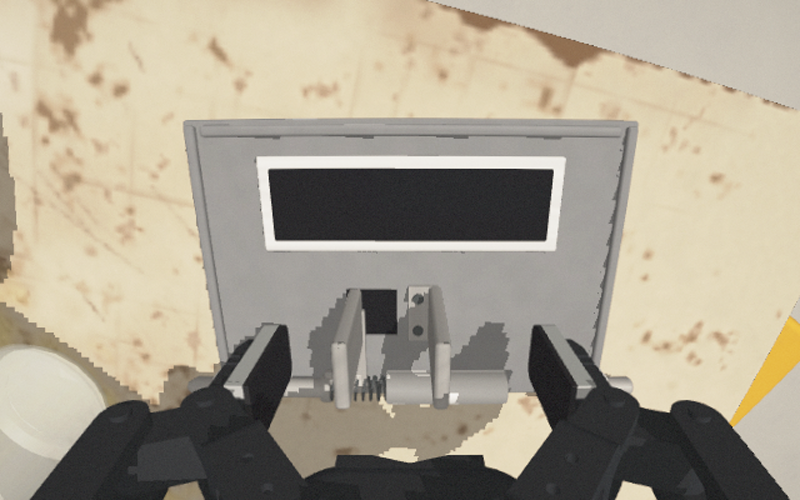

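```bash
python3 -m handwheel '[[0,0,0,0,0,0,20],[0,0,0,0,0,0,10],[0,0,0,0,0,0,0],[0,0,0,0,0,0,0],[0,0,0,0,0,0,0],[0,0,0,0,0,0,0]]' 60
python3 - <<'E'
from clean import *
st(); plan([.4539,.3053,.0],toolR(seatR(np.deg2rad(12.95),0)),n=1)
w=cam("wrist"); crop(w,0,0,640,400,1.25,"pics/w12.png")
E
```

```text
time: 16.98
tool_pos: [0.4573, 0.3067, 0.0182]
ee_rot: [-0.114, 0.993, 0.001, 0.004]
wrist_force: [-1.7, -0.5, 0.1]
width: 0.0225
16.98 [0.4573 0.3067 0.0182] q [ 0.38  0.31  1.92  0.    0.9  -1.41] F [-1.7 -0.5  0.1] w 22.5
n 1 dist mm [ -3.4  -1.4 -18.2] rot deg [0.1 0.5 0.1] tool-mm [ 3.8 -0.7 18.2]
[[0.02,0.11,0.03,0.13,-0.02,0.61,85]]
```

View pics/w12.png

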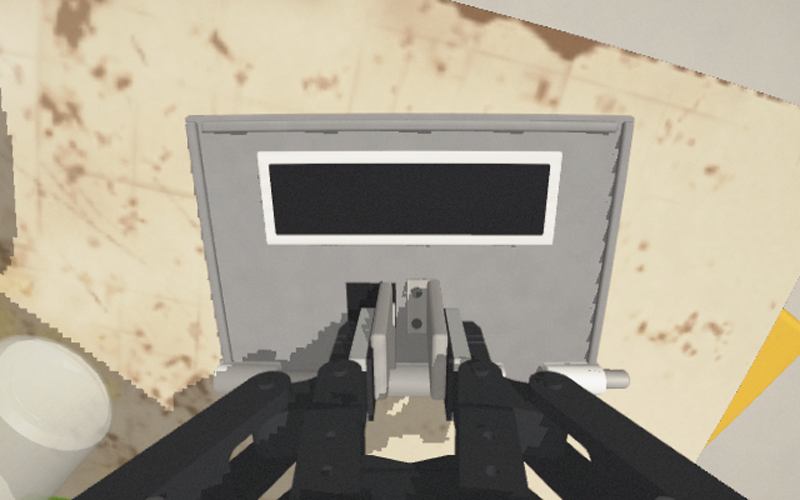

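The clean door is gripped in the same relative pose as the used one: its window is at (258–562,152–243), against (260–562,153–244) before. Lifting.

```bash
python3 -m handwheel '[[0,0,0,0,0,-0.3,0],[0,0,0,0,0,-0.6,0],[0,0,0,0,0,-0.9,0],[0,0,0,0,0,-1,0],[0,0,0,0,0,-1,0],[0,0,0,0.1,0,-1,0],[0,0,0,0.1,0,-1,0],[0,0,0,0.1,0,-1,0]]' 60
python3 - <<'E'
from clean import *
st(); plan([.43,-.12,.27],toolR(seatR(np.deg2rad(-2.7),0)),n=16,claw=0)
E
```

```text
time: 17.7
tool_pos: [0.4384, 0.3003, 0.2195]
ee_rot: [-0.114, 0.993, -0.002, -0.008]
wrist_force: [-0.4, 0.0, -2.0]
width: 0.0224
17.7 [0.4384 0.3003 0.2195] q [ 0.39 -0.01  1.86  0.    1.31 -1.41] F [-0.4  0.  -2. ] w 22.4
n 16 dist mm [  -8.4 -420.3   50.5] rot deg [-0.2 -1.  15.8] tool-mm [ 104.  -407.6  -48.3]
[[0.0,-0.01,0.21,0.22,-0.85,-0.1,0],[0.0,-0.01,0.21,0.2,-0.85,-0.1,0],[0.0,-0.01,0.21,0.19,-0.86,-0.1,0],[0.0,-0.01,0.21,0.17,-0.86,-0.1,0],[0.0,-0.01,0.21,0.16,-0.86,-0.1,0],[0.0,-0.01,0.21,0.14,-0.86,-0.1,0],[0.0,-0.01,0.21,0.13,-0.87,-0.1,0],[0.0,-0.01,0.21,0.11,-0.87,-0.1,0]]
[[0.0,-0.01,0.21,0.1,-0.87,-0.1,0],[0.0,-0.01,0.21,0.08,-0.87,-0.1,0],[0.0,-0.01,0.21,0.07,-0.87,-0.1,0],[0.0,-0.01,0.21,0.05,-0.87,-0.1,0],[0.0,-0.01,0.21,0.04,-0.88,-0.1,0],[0.0,-0.01,0.21,0.02,-0.88,-0.1,0],[0.0,-0.01,0.21,0.01,-0.88,-0.1,0],[0.0,-0.01,0.21,-0.01,-0.88,-0.11,0]]
```

```bash
python3 -m handwheel '[[0,0,0.2,0.2,-0.5,-0.3,0],[0,0,0.2,0.2,-0.85,-0.2,0],[0,0,0.2,0.2,-0.86,-0.2,0],[0,0,0.2,0.17,-0.86,-0.1,0],[0,0,0.2,0.16,-0.86,-0.1,0],[0,0,0.2,0.14,-0.86,-0.1,0],[0,0,0.2,0.13,-0.87,-0.1,0],[0,0,0.2,0.1,-0.87,-0.1,0]]'
python3 - <<'E'
from clean import *
st(); plan([.43,-.12,.27],toolR(seatR(np.deg2rad(-2.7),0)),claw=0)
E
```

```text
time: 18.37
tool_pos: [0.4316, 0.0977, 0.2652]
ee_rot: [-0.052, 0.999, 0.001, -0.002]
wrist_force: [-0.4, 0.8, -2.3]
width: 0.0223
18.37 [0.4316 0.0977 0.2652] q [-0.04 -0.3   2.03  0.    1.41 -1.71] F [-0.4  0.8 -2.3] w 22.3
n 8 dist mm [  -1.6 -217.7    4.8] rot deg [ 0.1 -0.2  8.7] tool-mm [  24.4 -216.3   -5.1]
[[0.0,-0.01,0.24,0.1,-0.9,-0.02,0],[0.0,-0.01,0.24,0.08,-0.9,-0.02,0],[0.0,-0.01,0.24,0.07,-0.9,-0.02,0],[0.0,-0.01,0.24,0.05,-0.91,-0.02,0],[0.0,-0.01,0.24,0.03,-0.91,-0.02,0],[0.0,-0.01,0.24,0.02,-0.91,-0.02,0],[0.0,-0.01,0.24,0.0,-0.91,-0.02,0],[0.0,-0.01,0.24,-0.02,-0.91,-0.02,0]]
```

```bash
python3 -m handwheel '[[0,0,0.24,0.1,-0.9,0,0],[0,0,0.24,0.08,-0.9,0,0],[0,0,0.24,0.07,-0.9,0,0],[0,0,0.24,0.05,-0.9,0,0],[0,0,0.24,0.03,-0.9,0,0],[0,0,0.24,0.02,-0.9,0,0],[0,0,0.24,0,-0.9,0,0]]'
cat >> h.py <<'E'
GP=np.array([.5728,-.1014,.1296]); GR=R.from_quat([.021,.952,-.007,.304]).as_matrix()
def goal(h): return GP-GR[:,2]*h
E
python3 - <<'E'
from clean import *
st(); print(goal(.1),GR.round(3)); plan(goal(.10),GR,claw=0)
E
```

```text
time: 18.95
tool_pos: [0.4243, -0.0994, 0.2634]
ee_rot: [0.018, 1.0, 0.002, -0.002]
wrist_force: [0.2, 0.3, -2.8]
width: 0.0223
18.95 [ 0.4243 -0.0994  0.2634] q [-0.49 -0.31  2.04  0.    1.42 -2.03] F [ 0.2  0.3 -2.8] w 22.3
[ 0.51490206 -0.09878834  0.21109238] [[-0.814  0.044  0.579]
 [ 0.036  0.999 -0.026]
 [-0.58  -0.001 -0.815]]
n 8 dist mm [ 90.6   0.6 -52.3] rot deg [  0.4 -35.6   0.4] tool-mm [-90.7   3.7  52. ]
[[0.01,-0.97,0.01,-0.38,0.02,0.22,0],[0.01,-0.97,0.01,-0.36,0.02,0.25,0],[0.01,-0.97,0.01,-0.34,0.02,0.27,0],[0.01,-0.97,0.01,-0.32,0.02,0.3,0],[0.01,-0.97,0.01,-0.29,0.02,0.32,0],[0.01,-0.97,0.01,-0.27,0.02,0.34,0],[0.01,-0.97,0.01,-0.24,0.02,0.36,0],[0.01,-0.97,0.01,-0.21,0.02,0.38,0]]
```

```bash
python3 -m handwheel '[[0,-0.5,0,-0.2,0,0,0],[0,-0.97,0,-0.3,0,0.1,0],[0,-0.97,0,-0.3,0,0.2,0],[0,-0.97,0,-0.3,0,0.3,0],[0,-0.97,0,-0.3,0,0.3,0],[0,-0.97,0,-0.27,0,0.3,0],[0,-0.97,0,-0.24,0,0.3,0],[0,-0.97,0,-0.21,0,0.3,0]]'
python3 - <<'E'
from clean import *
st(); plan(goal(.10),GR,claw=0)
E
```

```text
time: 19.62
tool_pos: [0.5014, -0.1083, 0.2255]
ee_rot: [0.022, 0.955, -0.006, 0.296]
wrist_force: [1.0, 0.9, -3.2]
width: 0.0223
19.62 [ 0.5014 -0.1083  0.2255] q [-0.58 -0.43  2.28  0.42  0.8  -2.32] F [ 1.   0.9 -3.2] w 22.3
n 1 dist mm [ 13.5   9.5 -14.4] rot deg [-0.  -1.  -0.2] tool-mm [-2.6 10.1 19.2]
[[0.0,-0.21,-0.04,-0.09,0.34,0.64,0]]
```

```bash
python3 -m handwheel '[[0,-0.21,0,-0.09,0.34,0.3,0],[0,0,0,0,0,0,0]]'
python3 - <<'E'
from clean import *
st(); plan(goal(.06),GR,claw=0)
w=cam("wrist"); crop(w,0,0,640,400,1.25,"pics/w13.png")
E
```

```text
time: 19.78
tool_pos: [0.506, -0.0969, 0.2144]
ee_rot: [0.023, 0.953, -0.005, 0.302]
wrist_force: [-0.3, 0.6, -3.6]
width: 0.022
19.78 [ 0.506  -0.0969  0.2144] q [-0.56 -0.41  2.29  0.42  0.76 -2.31] F [-0.3  0.6 -3.6] w 22.0
n 2 dist mm [ 32.   -2.9 -35.9] rot deg [ 0.1 -0.3 -0.3] tool-mm [-5.6 -1.5 47.8]
[[0.01,-0.03,-0.04,-0.09,-0.03,0.8,0],[0.01,-0.03,-0.04,-0.09,-0.02,0.8,0]]
```

View pics/w13.png

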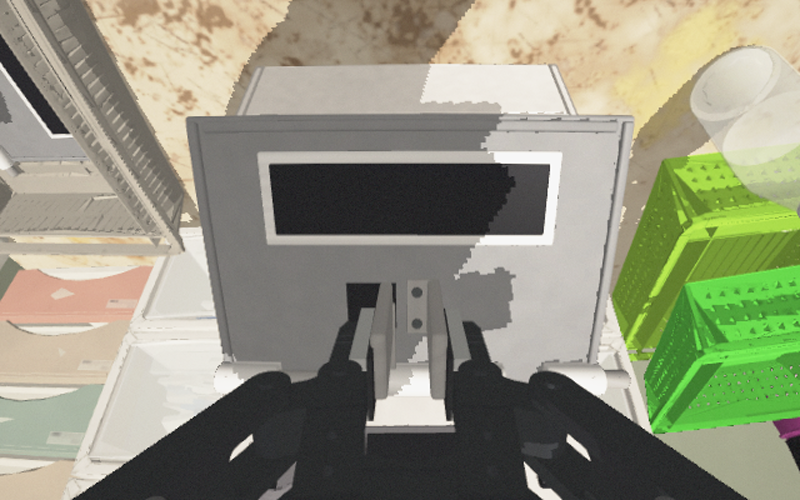

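```bash
python3 -m handwheel '[[0,0,0,-0.19,-0.05,0.4,0],[0,0,0,0,0,0.6,0],[0,0,0,0,0,0.3,0],[0,0,0,0,0,0,0]]'
python3 - <<'E'
from clean import *
st(); plan(goal(.04),GR,claw=0)
E
```

```text
time: 20.17
tool_pos: [0.5338, -0.1011, 0.1879]
ee_rot: [0.022, 0.953, -0.007, 0.302]
wrist_force: [0.1, 0.3, -2.2]
width: 0.0227
20.17 [ 0.5338 -0.1011  0.1879] q [-0.53 -0.28  2.25  0.45  0.66 -2.33] F [ 0.1  0.3 -2.2] w 22.7
n 2 dist mm [ 15.9   0.7 -25.7] rot deg [ 0.  -0.3 -0.1] tool-mm [ 1.9  1.4 30.1]
[[0.0,-0.03,-0.01,0.03,0.02,0.5,0],[0.0,-0.03,-0.01,0.03,0.02,0.5,0]]
```

```bash
python3 -m handwheel '[[0,-0.06,0,0.06,0.05,0.3,0],[0,0,0,0,0,0.4,0],[0,0,0,0,0,0.2,0],[0,0,0,0,0,0,0]]'
python3 - <<'E'
from clean import *
st(); plan(goal(.02),GR,claw=0)
E
```

```text
time: 20.5
tool_pos: [0.5488, -0.1012, 0.1671]
ee_rot: [0.021, 0.952, -0.007, 0.305]
wrist_force: [0.9, 0.5, -3.0]
width: 0.0225
20.5 [ 0.5488 -0.1012  0.1671] q [-0.51 -0.2   2.23  0.48  0.6  -2.36] F [ 0.9  0.5 -3. ] w 22.5
n 1 dist mm [ 12.4   0.4 -21.3] rot deg [-0.   0.1  0. ] tool-mm [ 2.3  0.9 24.5]
[[0.0,0.01,0.01,0.08,0.03,0.82,0]]
```

```bash
python3 -m handwheel '[[0,0,0,0.1,0.04,0.2,0],[0,0,0,0.02,0,0.3,0],[0,0,0,0,0,0.1,0],[0,0,0,0,0,0,0]]'
python3 - <<'E'
from clean import *
st(); plan(goal(.02),GR,claw=0)
w=cam("wrist"); crop(w,0,0,640,400,1.25,"pics/w14.png")
s=cam("scene"); crop(s,200,80,360,230,4,"pics/s14.png")
E
```

```text
time: 20.83
tool_pos: [0.5571, -0.101, 0.1521]
ee_rot: [0.02, 0.952, -0.008, 0.306]
wrist_force: [-0.4, 1.6, -1.9]
width: 0.0221
20.83 [ 0.5571 -0.101   0.1521] q [-0.5  -0.15  2.22  0.5   0.56 -2.38] F [-0.4  1.6 -1.9] w 22.1
n 1 dist mm [ 4.1  0.1 -6.2] rot deg [-0.1  0.2  0.1] tool-mm [0.3 0.3 7.5]
[[-0.01,0.05,0.03,0.01,0.01,0.25,0]]
```

View pics/w14.png

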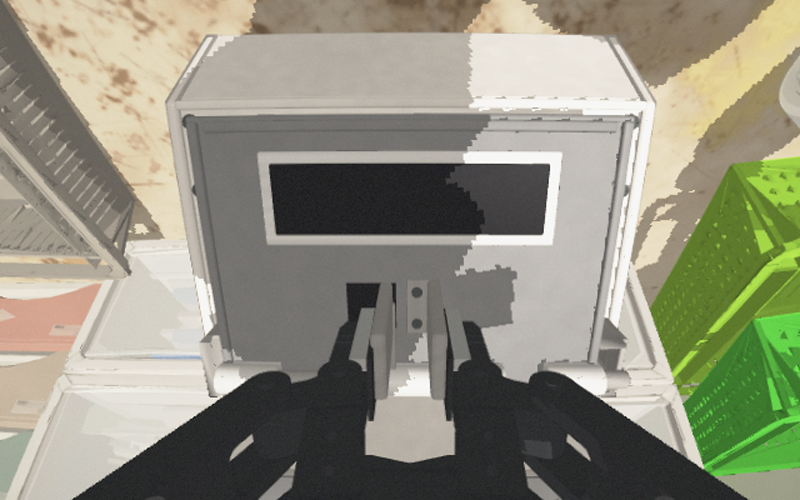

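View pics/s14.png

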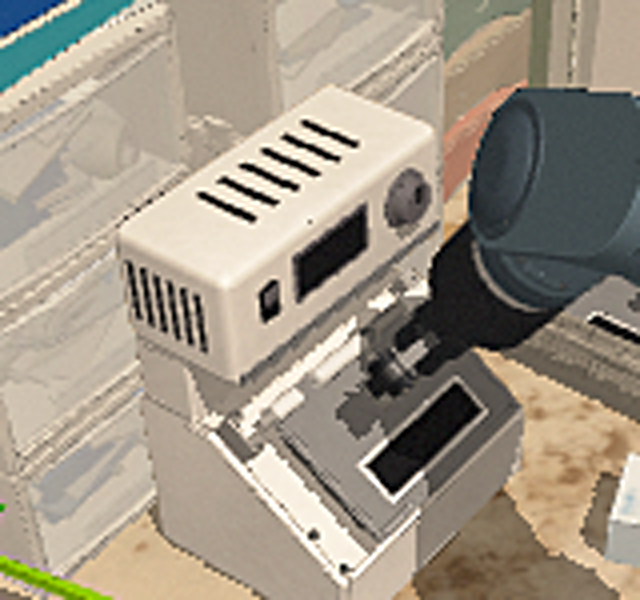

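The door sits between the lugs, with the right lug at (210,365) and the tube end at (216,378). Continuing in small steps.

```bash
python3 -m handwheel '[[0,0.05,0,0,0,0.2,0],[0,0,0,0,0,0.2,0],[0,0,0,0,0,0,0]]'
python3 - <<'E'
from clean import *
st(); plan(goal(0),GR,claw=0)
E
```

```text
time: 21.18
tool_pos: [0.5651, -0.1019, 0.1437]
ee_rot: [0.02, 0.952, -0.009, 0.305]
wrist_force: [-0.2, 0.5, -2.6]
width: 0.0221
21.18 [ 0.5651 -0.1019  0.1437] q [-0.49 -0.11  2.21  0.51  0.53 -2.39] F [-0.2  0.5 -2.6] w 22.1
n 1 dist mm [  7.7   0.5 -14.1] rot deg [-0.2  0.2  0.2] tool-mm [ 2.   0.8 16. ]
[[-0.03,0.03,0.03,0.07,0.03,0.53,0]]
```

```bash
python3 -m handwheel '[[0,0.05,0,0.07,0.03,0.2,0],[0,0,0,0.02,0,0.2,0],[0,0,0,0,0,0,0]]'
python3 - <<'E'
from clean import *
st(); plan(goal(0),GR,claw=0)
E
```

```text
time: 21.43
tool_pos: [0.5718, -0.1018, 0.1328]
ee_rot: [0.021, 0.952, -0.009, 0.305]
wrist_force: [0.3, -0.3, -2.1]
width: 0.0224
21.43 [ 0.5718 -0.1018  0.1328] q [-0.48 -0.08  2.19  0.52  0.51 -2.4 ] F [ 0.3 -0.3 -2.1] w 22.4
n 1 dist mm [ 1.   0.4 -3.2] rot deg [-0.2  0.1  0.1] tool-mm [1.1 0.5 3.2]
[[-0.05,0.02,0.02,0.04,0.02,0.11,0]]
```

```bash
python3 -m handwheel '[[0,0,0,0.04,0,0.08,0],[0,0,0,0,0,0.04,0]]'; python3 -m handwheel '[[0,0,0,0.02,0,0.07,0],[0,0,0,0,0,0.04,0]]'
python3 - <<'E'
from clean import *
st(); plan(goal(0),GR,claw=0)
E
```

```text
time: 21.6
tool_pos: [0.5737, -0.102, 0.1295]
ee_rot: [0.021, 0.952, -0.009, 0.306]
wrist_force: [-23.8, 2.2, 21.6]
width: 0.0222
time: 21.77
tool_pos: [0.5739, -0.1019, 0.1294]
ee_rot: [0.019, 0.952, -0.008, 0.304]
wrist_force: [-25.5, 0.9, 17.2]
width: 0.0223
21.77 [ 0.5739 -0.1019  0.1294] q [-0.48 -0.06  2.19  0.53  0.5  -2.41] F [-25.5   0.9  17.2] w 22.3
n 1 dist mm [-1.1  0.5  0.2] rot deg [-0.1  0.   0.3] tool-mm [ 0.8  0.5 -0.8]
[[-0.01,0.0,0.07,0.03,0.02,-0.03,0]]
```

Seated: contact is about 30 N normal to the slope, within 1 mm of the used door's pose. I'll check before letting go.

```bash
python3 -m handwheel '[[0,0,0,0,0,-0.03,0]]'
python3 - <<'E'
from clean import *
st()
w=cam("wrist"); crop(w,0,0,640,400,1.25,"pics/w15.png")
E
```

```text
time: 21.85
tool_pos: [0.5734, -0.1024, 0.1309]
ee_rot: [0.019, 0.952, -0.009, 0.305]
wrist_force: [3.4, 0.1, -1.0]
width: 0.0224
21.85 [ 0.5734 -0.1024  0.1309] q [-0.48 -0.07  2.19  0.53  0.5  -2.41] F [ 3.4  0.1 -1. ] w 22.4
```

View pics/w15.png

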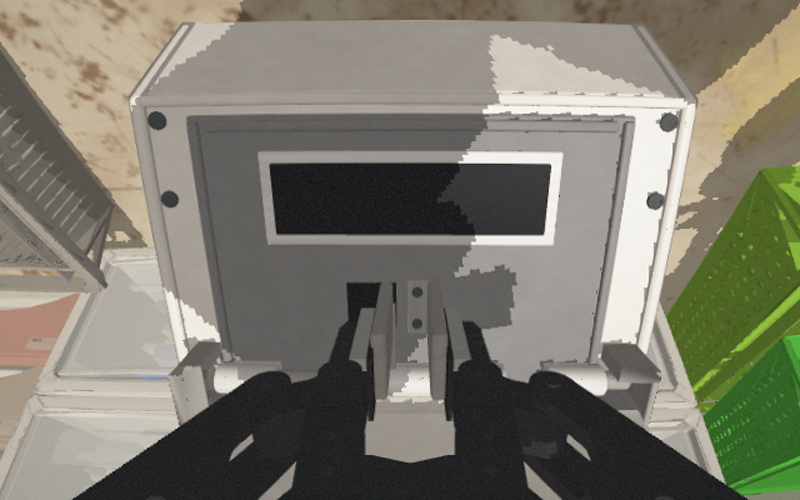

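The view matches the seated used door, with the door between the lugs at (195,375) and (630,365). Releasing.

```bash
python3 -m handwheel '[[0,0,0,0,0,0,30],[0,0,0,0,0,0.02,45],[0,0,0,0,0,0,60],[0,0,0,0,0,0,85],[0,0,0,0,0,0,85],[0,0,0,0,0,0,85]]'
python3 - <<'E'
from clean import *
st()
w=cam("wrist"); crop(w,0,0,640,400,1.25,"pics/w16.png")
E
```

```text
time: 22.4
tool_pos: [0.5744, -0.1027, 0.1306]
ee_rot: [0.018, 0.952, -0.01, 0.305]
wrist_force: [0.7, 0.2, 0.3]
width: 0.085
22.4 [ 0.5744 -0.1027  0.1306] q [-0.48 -0.06  2.19  0.53  0.5  -2.41] F [0.7 0.2 0.3] w 85.0
```

View pics/w16.png

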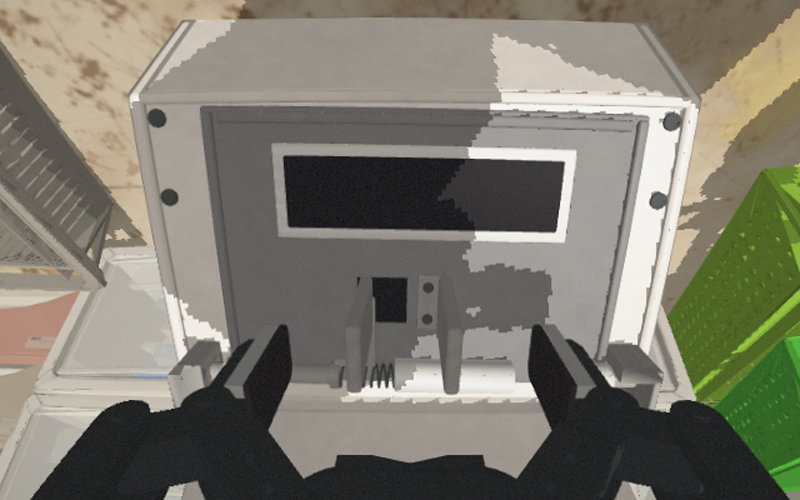

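On release the door slid about 4–5 mm to the left within its play. The plates are about 98 px apart, as on the untouched door, so the pin appears out. Retracting to measure it.

```bash
python3 -m handwheel '[[0,0,0,0,0,-0.3,85],[0,0,0,0,0,-0.6,85],[0,0,0,0,0,-0.8,85],[0,0,0,0.1,0,-0.8,85],[0,0,0,0.1,0,-0.8,85],[0,0,0,0,0,0,85]]'
python3 - <<'E'
from clean import *
st()
w=cam("wrist"); crop(w,190,60,460,235,2.95,"pics/w17.png")
s=cam("scene"); crop(s,200,80,360,230,4,"pics/s17.png")
q=[seat(*p) for p in [(-.075,-.082,.004),(-.075,.082,.004),(.033,-.082,.009),(.033,.082,.009),(-.012,.012,.049),(.012,.007,.049),(-.012,-.024,.049),(.012,-.019,.049)]]
print(((proj(w,q)-[190,60])*2.95).round(0).tolist())
E
```

```text
time: 22.95
tool_pos: [0.5097, -0.0988, 0.2093]
ee_rot: [0.017, 0.953, -0.009, 0.303]
wrist_force: [0.2, 0.0, 0.4]
width: 0.0851
22.95 [ 0.5097 -0.0988  0.2093] q [-0.55 -0.39  2.29  0.43  0.74 -2.33] F [0.2 0.  0.4] w 85.1
[[90.0, 113.0], [736.0, 121.0], [116.0, 512.0], [699.0, 519.0], [463.0, 408.0], [439.0, 505.0], [305.0, 407.0], [328.0, 504.0]]
```

View pics/w17.png

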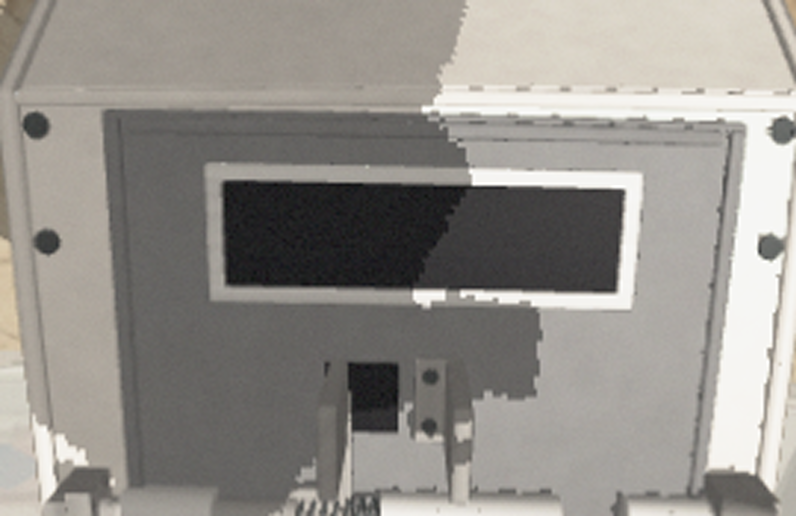

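View pics/s17.png

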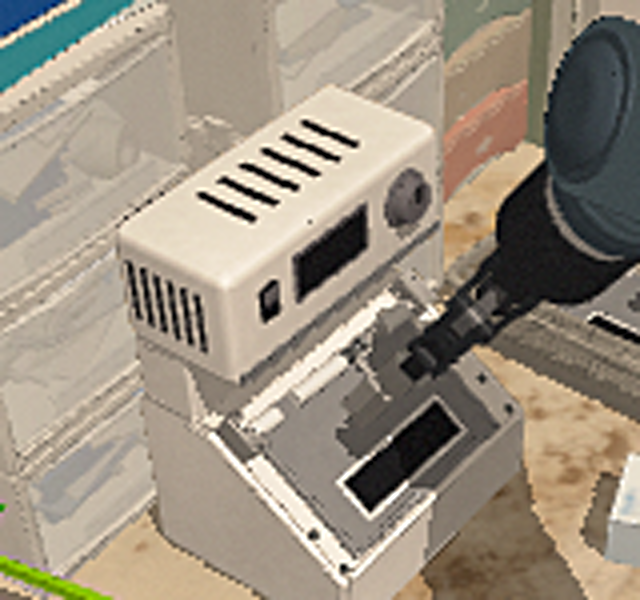

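```bash
python3 - <<'E'
from clean import *
w=cam("wrist"); crop(w,285,175,365,235,9,"pics/w18.png"); crop(w,200,205,460,250,3,"pics/w18b.png")
q=[seat(*p) for p in [(-.012,.012,.049),(-.012,.007,.049),(.012,.007,.049),(-.012,-.024,.049),(-.012,-.019,.049),(.012,-.019,.049),(.012,-.024,.049)]]
print(((proj(w,q)-[285,175])*9).round(0).tolist())
q=[seat(*p) for p in [(.033,-.085,.026),(.033,-.095,.026),(.033,.085,.026),(.033,.1,.026),(.033,-.082,.009),(.033,.094,.009),(.033,.082,.009)]]
print(((proj(w,q)-[200,205])*3).round(0).tolist())
E
```

```text
[[551.0, 250.0], [483.0, 250.0], [477.0, 547.0], [64.0, 246.0], [132.0, 247.0], [137.0, 544.0], [72.0, 543.0]]
[[54.0, 126.0], [16.0, 125.0], [710.0, 132.0], [766.0, 132.0], [84.0, 99.0], [723.0, 104.0], [680.0, 104.0]]
```

View pics/w18.png

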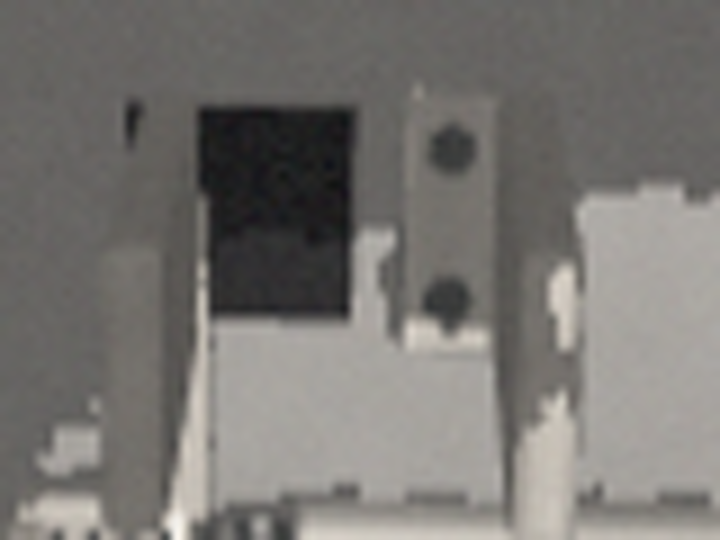

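View pics/w18b.png

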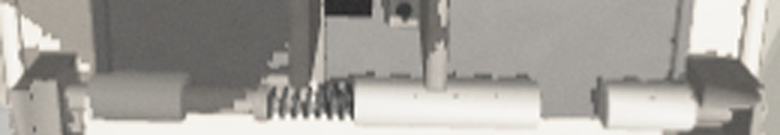

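```bash
python3 -m handwheel '[[0,0,0,0.3,0,-0.8,85],[0,0.5,0,0.5,0,-0.8,85],[0,0.5,0,0.5,0,-0.8,85],[0,0.5,0,0.5,0,-0.5,85],[0,0,0,0,0,0,85]]'
python3 - <<'E'
from clean import *
st()
w=cam("wrist"); crop(w,0,0,640,400,1.25,"pics/w19.png")
d=cam("top"); crop(d,160,110,480,260,2.5,"pics/t19.png")
for uv in [(252,186),(313,235)]: print(onz(d,uv,0.14 if uv[0]<300 else .03).round(3))
E
```

```text
time: 23.52
tool_pos: [0.4122, -0.0924, 0.2389]
ee_rot: [0.018, 0.973, 0.001, 0.23]
wrist_force: [0.3, -0.1, 0.7]
width: 0.0848
23.52 [ 0.4122 -0.0924  0.2389] q [-0.66 -0.69  2.37  0.31  1.1  -2.29] F [ 0.3 -0.1  0.7] w 84.8
[0.528 0.138 0.14 ]
[ 0.376 -0.065  0.03 ]
```

View pics/w19.png

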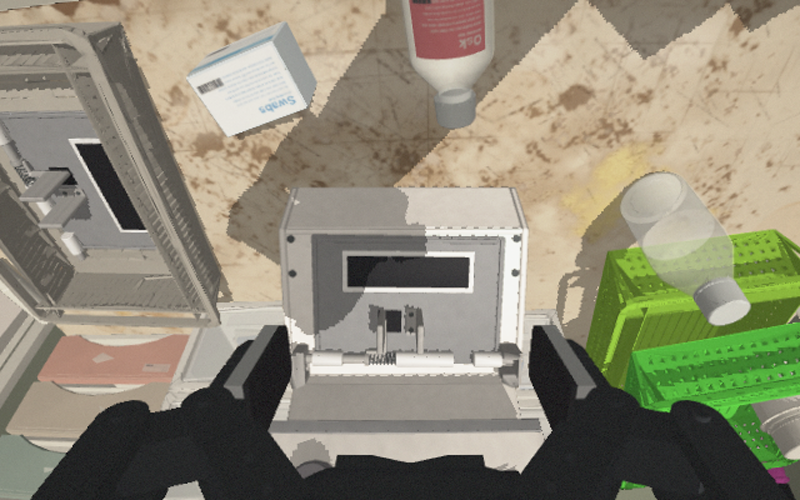

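View pics/t19.png

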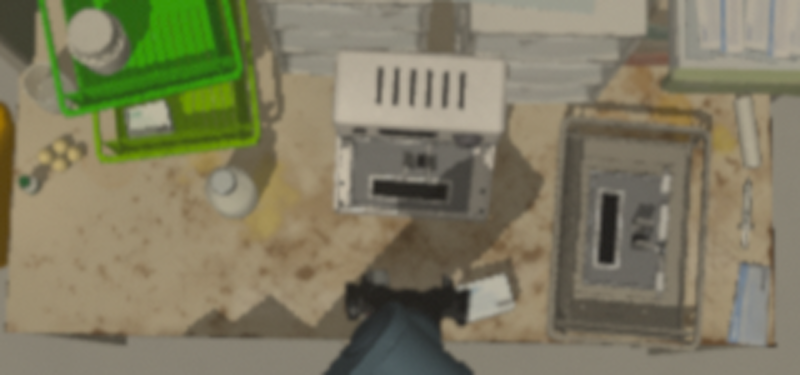

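The top view shows the used door flat in the basket at (628,230), the clean door on the slope, and the saline bottle upright at (230,190). The wrist view shows the lying bottle in place at (450,60). One last look at the pin end.

```bash
python3 - <<'E'
from clean import *
w=cam("wrist"); crop(w,225,180,425,315,4,"pics/w20.png")
E
```

```text
(no output)
```

View pics/w20.png

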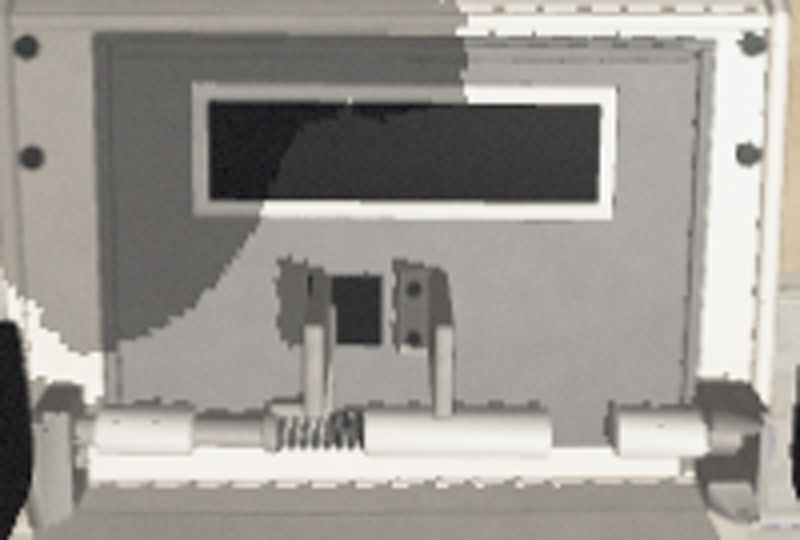

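```bash
python3 - <<'E'
from clean import *
w=cam("wrist")
for dy in (0,.003):
  q=[seat(x,y+dy,z) for x,y,z in [(-.012,.012,.049),(-.012,-.024,.049),(-.075,-.082,.004),(-.075,.082,.004),(.033,-.082,.009),(.033,.082,.009)]]
  print(((proj(w,q)-[225,180])*4).round(0).tolist())
E
```

```text
[[443.0, 328.0], [291.0, 328.0], [78.0, 38.0], [704.0, 38.0], [90.0, 434.0], [691.0, 432.0]]
[[456.0, 328.0], [303.0, 328.0], [89.0, 38.0], [715.0, 38.0], [101.0, 434.0], [702.0, 432.0]]
```

The plates measure 151 px apart against a predicted 152 px for a pin fully out, and the rows match a flat, home door. Handing in.

```bash
python3 - <<'E'
from cell import *
print(job_done())
E
```

```text
the job is handed in; nothing more can be done
None
```

I changed the door and handed the job in at about 24 s of the 61 s allowed. The hand-in reported no verdict. The used door is in the wash basket and the clean door is on the cabinet's slope.

- **Used door:** I squeezed its plates with the tool square to the slope, lifted it off and lowered it until it touched the basket floor, then let go. The last top view shows it lying flat near the middle of the basket.
- **Clean door:** I gripped it in the same pose as the used one and lowered it along the slope's normal until it met the seat with about 30 N. I eased off and let go.
- **Door position:** In the last wrist view the near edge and hinge tubes match a flat, home door to about 1 mm.
- **Pin:** The plates are 151 px apart against 152 px expected for a pin fully out, so it is drawn back less than about 0.5 mm. The pin can be seen entering the right lug.
- **Bystanders and arm:** Both bottles are where they were. The arm had backed clear and touched nothing.

**One disagreement:** when I let go, the door slid about 3 mm to the left, to the end of its side play. I judged from the image that the pin tip now sits at about y = -91 mm in the seat frame. That is inside the allowed -99 to -88.5 mm, so I did not nudge the door back.

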